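Release test cartridges from a bench dispenser with its gate lever

ROBOT

A 6-joint arm with a two-finger parallel gripper is mounted at the origin on a cart in front of the work surface, level with it; the furniture and walls round the work are solid. World frame = base frame: x ahead of the robot, y to its left, z up, the work surface at z = 0. Lengths are in m, angles in rad, forces in N, time in s.
With the tool pointing down it reaches from about 0.25 to 0.85 m from the base axis. Payload 12.5 kg.
Tool frame: the origin (TCP) lies midway between the tips of the shut fingers; the grasp point (between the pads) lies 19 mm behind it; z points along the fingers, y is the direction in which the jaws open and shut (so a half turn about z gives the same grasp; the last joint's range is limited). The gripper opens to 93 mm and grips with 3 to 60 N. Pads are 15 mm wide; open, the fingers measure 128 mm over their backs; the gripper's body (75 mm by 188 mm) begins 65 mm behind the grasp point.
Start: joints at [-1.361, 0.351, 1.652, -0, 1.139, -0.085], TCP at [0.16, -0.526, 0.219] pointing down, gripper open.
Joint ranges: [-2.75, 2.75], [-0.79, 2.1], [0.01, 2.65], [-1.57, 4.71], [0.07, 3.14], [-2.87, 2.87]. Speed limits (rad/s): [2.22, 2.22, 2.79, 3.14, 3.14, 3.14].

INTERFACE

Orientations are given as a unit quaternion [x, y, z, w].
In Python, from station import status, capture, get_calibration, order gives the robot as it stands. The module is installed in compiled form; this text tells all that it offers.
- The arm moves only by the tool servo_tool, never from a script. Its argument "series" is a list of rows, each an object of numbers: "dx", "dy", "dz": the shift along the tool's x, y, z in cm; "wx", "wy", "wz": the turn, a rotation vector about the tool's x, y, z in degrees. A call has 1 to 5 rows; each row shifts and turns the pose as measured when the row begins, along the tool's axes as they then stand; what a row does not reach is not made up. A row lasts 1/12 s, in which the tool goes at most 41.7 mm and 7.16 degrees, less where a joint would pass 70% of its speed; a pose out of reach is approached as far as the arm can. A call with a gripper value outside its range is refused whole. "grip" is the finger opening in cm, from 0 to 9.3, set as the call begins (left out, the last holds). The fingers move at their own pace and stop on an object; "grip_force" is the grip in N (left out, the last holds). Time passes only in rows, so rows that do not move let the fingers close. It gives the time, the measured TCP pose, the force and the opening at its end, in the units of the state.
- status.get_obs(): the state, without advancing time (a new reading comes with each control period).
- capture(name): name is "scene" or "top" or "wrist"; returns (picture, depth): 384x512x3 uint8, red, green, blue; 384x512 float32, m along the optical axis (not along the pixel's ray), 0 where there is no reading.
- get_calibration(name): a dict with "fx", "fy", "cx", "cy" (pixels), "R" (3x3) and "t" (3): a world point X has camera coordinates R X + t. Camera axes: x right, y down, z forward; pixel columns grow to the right and rows downward; lengths in m; the calibration is good to about 2 mm. The wrist camera is an equidistant fisheye: a pixel r from the principal point sees the ray r / f radians off the axis. A picture is of the moment at which its call begins: read the wrist's pose just before it. get_calibration takes no time and is no camera call; for the wrist camera it gives the pose at the moment of the call.
- order.hand_in(): hands the job in, once; it reports no verdict.
The state is a dict: "t": time; "joint_pos": joint angles; "qd": joint speeds; "tau": joint torques, N m; "position": TCP position; "orientation": TCP orientation; "wrist_force": force on the tool from outside, world axes, zero at the start; "torque": the same for the moment, N m; "finger_gap": opening from 0.0 (shut) to 1.0 (fully open).
Only numpy, scipy, OpenCV 4.12 (cv2) and the standard library are available. Lean on these libraries where they do the work, as an engineer would, in place of code of your own. Each camera call takes 0.05 s, during which the arm holds its last target.

TASK

Stand the white catch dish on the worktop under the mouth of the cartridge dispenser's chute, lined up with the chute and with its blue grip pointing away from the dispenser, and let go of it. Then throw the red-knobbed gate lever from its shut notch into the notch marked green so that it clicks home there and all four yellow cartridges slide into the dish; do not let it run on into the red-marked notch. Leave the dish where it stands with the cartridges in it, and do not disturb anything else on the worktop.

Things in the scene. Friction and masses are not known exactly. Their poses are not given: they have to be found in the camera images.
- dispenser: white and blue bench dispenser, fixed; origin at worktop height, front faces its own -x (to the robot), y to its left. Left half (y +85): open aluminium chute, 52 mm wide, sloping 30 degrees down toward -x, gate guides on it up to z 163. Right half: lever on a deck (x -87 to 45, y -150 to 0, top z 67), column behind it (x 45 to 110), blue canopy above. Offsets everywhere in mm.
- canopy_edge (a point): middle of the canopy's lower front edge, 215 mm up, at (-48, -75) from the dispenser's origin. The canopy reaches 158 mm back from it, 75 mm to each side, 26 mm up; the knob stands below this edge. No room for a gripper pointing straight down on the knob: come from the front, tool leaning back toward the robot 25 to 45 degrees from vertical.
- chute_lip (a point): middle of the lower edge of the chute's mouth, at (-50, +85, +64) from the dispenser's origin; axes as the dispenser's. The chute floor is 4 mm thick: about 58 mm is free beneath it. Cartridges slide off it toward the dispenser's -x and land up to about 70 mm in front of it.
- gate_lever (a joint): lever angle, rad: 0 = shut notch (white, right-hand end), 0.60 = green-marked notch (middle), 1.20 = red-marked notch (left). It swings level, clockwise from above. A sprung ball drops into V notches: about 6 N at the knob to leave one; within 0.08 rad of a notch it is pulled home, elsewhere it stays where left. It lifts the chute's gate, 55 mm per rad; cartridges pass from about 0.35.
- lever_pivot (a point): the lever's upright pivot axis, at (+30, -75) from the dispenser's origin, 90 mm above the worktop; axes as the dispenser's. At lever angle q the middle of the knob is at (-100 cos(0.6-q), -100 sin(0.6-q)) from here in the dispenser's axes.
- lever_knob (a point): middle of the lever's red upright knob, 24 mm diameter, 36 mm tall, 115 mm above the worktop, 100 mm from the pivot. The steel lever arm, 12 mm wide, runs from below it to the pivot, its top 94 mm above the worktop.
- green_notch (a point): where the middle of the knob is when the lever is in the green-marked notch (115 mm up); a green stripe lies on the deck below it and a green tab on the deck's front. White marks the shut notch, red the last one.
- dish_center (a point): centre, half-way up, of the white open catch dish: 105 (its x) x 90 (y) x 38 mm, walls 4 mm, about 0.15 kg; bottom 19 mm below. Its blue grip is outside the -x wall; the +x end goes in under the chute. Well placed, the lip is over the dish's middle line, about 40 mm from its centre toward its +x. Bring it in level from the front: it cannot be lowered past the chute.
- dish_grip (a point): where to hold the dish: upright blue grip, 12 mm thick across the dish's y, 32 mm long along its x, top 68 mm above the worktop; this point is 67.5 mm from the dish's centre toward its -x, 52 mm above its underside, 16 mm below the grip's top. Axes as the dish's.
- cartridge_0: one of four alike yellow test cartridges, rounded block 24 x 34 x 16 mm, 20 g, waiting in the chute behind the gate (0 nearest the gate); origin at the centre of its underside
- cartridge_1: one of four alike yellow test cartridges, rounded block 24 x 34 x 16 mm, 20 g, waiting in the chute behind the gate (0 nearest the gate); origin at the centre of its underside
- cartridge_2: one of four alike yellow test cartridges, rounded block 24 x 34 x 16 mm, 20 g, waiting in the chute behind the gate (0 nearest the gate); origin at the centre of its underside
- cartridge_3: one of four alike yellow test cartridges, rounded block 24 x 34 x 16 mm, 20 g, waiting in the chute behind the gate (0 nearest the gate); origin at the centre of its underside
- saline: bystander: clear bottle with blue cap, 64 mm diameter, 165 tall; origin at the centre of its underside
- stain_bottle: bystander: dark blue bottle with white cap, 60 mm diameter, 145 tall; origin at the centre of its underside
- tip_box: bystander: blue and white lidded box, 80 x 118 x 86 mm; origin at the centre of its underside
- timer: bystander: white round-faced kitchen-style timer, 53 x 86 x 104 mm; origin at the centre of its underside
- pen: bystander: white and red pen, 11 x 145 x 9 mm, lying along its y; origin at the centre of its underside

How it is judged:
On the way, in this order (a step that is already met when the one before it is completed fails the run):
1. the dish stands released on the worktop under the chute's mouth while the lever is still in its shut notch (x of chute_lip in the frame of dish_center between -0.03 and 0.056 m and y of chute_lip in the frame of dish_center between -0.035 and 0.035 m and angle between the x axis of dish_center and the x axis of dispenser, either way round below 0.45 rad and angle between dish_center's own z axis and vertical below 0.06 rad and height (world z) of dish_center below 0.024 m and value of joint gate_lever below 0.1 rad and linear speed of dish below 0.03 m/s and contact force between the fingers and dish below 0.1 N), for 0.2 s.
2. the lever is in the green-marked notch (value of joint gate_lever between 0.54 and 0.66 rad), for 0.2 s.
At the end, for the whole second after the job is handed in: Lever at rest in the green-marked notch (within 0.06 rad); dish flat on the worktop under the chute (lip 30 mm behind to 56 mm ahead of its centre, within 35 mm of its middle line, lined up within 0.45 rad); all four cartridges at rest inside the dish (all of step 2 and x of chute_lip in the frame of dish_center between -0.03 and 0.056 m and y of chute_lip in the frame of dish_center between -0.035 and 0.035 m and angle between the x axis of dish_center and the x axis of dispenser, either way round below 0.45 rad and angle between dish_center's own z axis and vertical below 0.06 rad and height (world z) of dish_center below 0.024 m and linear speed of each of dish, cartridge_0, cartridge_1, cartridge_2, cartridge_3 below 0.03 m/s and velocity of joint gate_lever below 0.1 rad/s and x of cartridge_0 in the frame of dish_center between -0.052 and 0.052 m and y of cartridge_0 in the frame of dish_center between -0.045 and 0.045 m and z of each of cartridge_0, cartridge_1, cartridge_2, cartridge_3 in the frame of dish_center below 0.035 m and x of cartridge_1 in the frame of dish_center between -0.052 and 0.052 m and y of cartridge_1 in the frame of dish_center between -0.045 and 0.045 m and x of cartridge_2 in the frame of dish_center between -0.052 and 0.052 m and y of cartridge_2 in the frame of dish_center between -0.045 and 0.045 m and x of cartridge_3 in the frame of dish_center between -0.052 and 0.052 m and y of cartridge_3 in the frame of dish_center between -0.045 and 0.045 m); the robot touches nothing.
It fails at once if the lever runs on toward the red-marked notch (past 0.9 rad) (value of joint gate_lever above 0.9 rad).
It fails at once if a bystander (bottle, tip box, timer or pen) is moved more than 30 mm (distance of any of saline, stain_bottle, tip_box, timer, pen from where it was at the start of the episode above 0.03 m).
It also fails if it takes over 64 s, if anything falls off the work surface, if the arm or the gripper's body presses on something with over 40 N, if the wrist force passes 120 N, or if a joint passes its speed limit or range.

## Working session

There is one attempt and no reset: what is moved stays moved. The work goes in short steps, Python scripts to look and compute and a tool call to move; the robot and the scene stay as the last step left them, time stands still between calls to the robot, and variables do not carry over. Pictures are saved under pics/ and viewed, and the job is handed in when it is done.

Besides the shell and the picture viewer there is one more tool, called after ">>>" in YAML: its name, and indented under it one key for each argument. servo_tool: Moves the arm, as the interface text tells. Its arguments: {"type":"object","properties":{"series":{"type":"array","items":{"type":"object","properties":{"dx":{"type":"number"},"dy":{"type":"number"},"dz":{"type":"number"},"wx":{"type":"number"},"wy":{"type":"number"},"wz":{"type":"number"}}}},"grip":{"type":"number"},"grip_force":{"type":"number"}},"required":["series"]}

```bash
mkdir -p pics
python3 - <<'E'
from station import status,capture,get_calibration
import cv2,numpy as np
print(status.get_obs())
for n in("scene","top"):
    p,d=capture(n); cv2.imwrite(f"pics/{n}0.png",p[:,:,::-1]); np.save(f"{n}0.npy",d); np.save(f"{n}0c.npy",p)
    print(n,get_calibration(n))
E
```

```text
{'t': 0.0, 'joint_pos': array([-1.36060032e+00,  3.51200346e-01,  1.65244121e+00,  6.79339406e-05,
        1.13908081e+00, -8.46157291e-02]), 'qd': array([-2.45430418e-04,  7.01495665e-04, -9.82574328e-05,  1.64379199e-03,
       -1.64956633e-03, -4.96239010e-04]), 'tau': array([-1.53569331e-04, -4.97322214e+01, -2.85249549e+01,  6.99269632e-02,
        2.57584493e-02, -9.69540497e-05]), 'position': array([ 0.15976809, -0.52592204,  0.21811458]), 'orientation': array([ 9.89157344e-01,  1.46858531e-01, -4.66214955e-06, -5.65673841e-04]), 'wrist_force': array([-0.34218797, -1.01453416,  1.316398  ]), 'torque': array([ 0.02726877, -0.05176768, -0.02060432]), 'finger_gap': 1.0000872290743947}
scene {'fx': 381.98685759593917, 'fy': 381.98685759593917, 'cx': 254.38646116146106, 'cy': 192.55819610674706, 'R': array([[-0.76667199, -0.64201958, -0.00499207],
       [-0.3506197 ,  0.42518309, -0.83443704],
       [ 0.53784746, -0.63798919, -0.55108067]]), 't': array([0.46665291, 0.2782774 , 1.199193  ])}
top {'fx': 411.11239980585196, 'fy': 411.11239980585196, 'cx': 253.66250306463348, 'cy': 185.1796793444507, 'R': array([[ 0.02455842, -0.99947825, -0.02097873],
       [-0.99652749, -0.02280505, -0.08008058],
       [ 0.07956037,  0.02287253, -0.99656761]]), 't': array([0.0820126 , 0.55350036, 1.61344662])}
```

View pics/scene0.png

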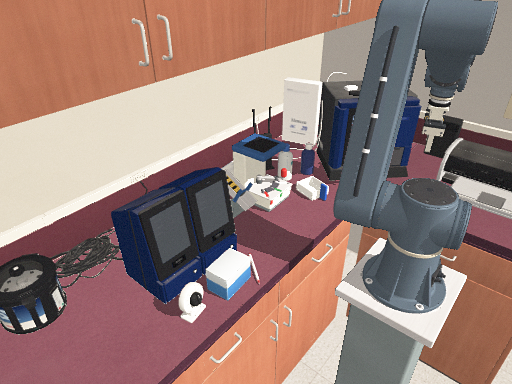

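View pics/top0.png

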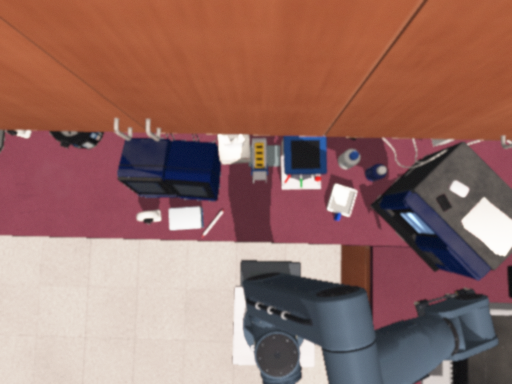

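The scene camera shows the dispenser at about (265,170) and the dish at about (313,188). The top camera shows the dish at about (341,200) with its blue grip at (337,217), the deck at (300,182) and the chute at (260,165). I'll enlarge both.

```bash
cat > h.py <<'E'
import numpy as np,cv2
from station import get_calibration
C={}
def proj(n,X):
    c=C.setdefault(n,get_calibration(n)); p=np.atleast_2d(X)@c['R'].T+c['t']
    return np.c_[p[:,0]/p[:,2]*c['fx']+c['cx'],p[:,1]/p[:,2]*c['fy']+c['cy']]
def back(n,u,v,d):
    c=C.setdefault(n,get_calibration(n)); u,v,d=map(np.asarray,(u,v,d))
    P=np.stack([(u-c['cx'])/c['fx']*d,(v-c['cy'])/c['fy']*d,d],-1)
    return (P-c['t'])@c['R']
def atz(n,u,v,z):
    c=C.setdefault(n,get_calibration(n)); o=-c['R'].T@c['t']; r=c['R'].T@np.array([(u-c['cx'])/c['fx'],(v-c['cy'])/c['fy'],1])
    return o+r*(z-o[2])/r[2]
E
python3 - <<'E'
import cv2,numpy as np
from h import *
for n,(a,b,c,d) in {"top":(215,395,120,240),"scene":(220,340,120,220)}.items():
    p=np.load(f"{n}0c.npy")[c:d,a:b,::-1]; f=800//(b-a) if n=="top" else 6
    f=min(f,600//(d-c)); cv2.imwrite(f"pics/{n}0z.png",cv2.resize(p,None,fx=f,fy=f,interpolation=cv2.INTER_CUBIC)); print(n,f)
d=np.load("top0.npy")
for (u,v) in [(341,200),(337,217),(300,186),(303,155),(320,178),(260,175),(260,150),(349,158),(376,170)]:
    print(u,v,back("top",u,v,d[v,u]).round(4))
E
```

```text
top 4
scene 6
341 200 [ 0.5016 -0.2556  0.0013]
337 217 [ 0.4329 -0.2281  0.068 ]
300 186 [ 0.5488 -0.085   0.0674]
303 155 [ 0.6424 -0.0779  0.2424]
320 178 [ 0.5753 -0.153   0.1295]
260 175 [0.5875 0.0705 0.072 ]
260 150 [0.6733 0.0721 0.1431]
349 158 [ 0.6508 -0.2574  0.1406]
376 170 [ 0.612  -0.3646  0.1114]
```

View pics/top0z.png

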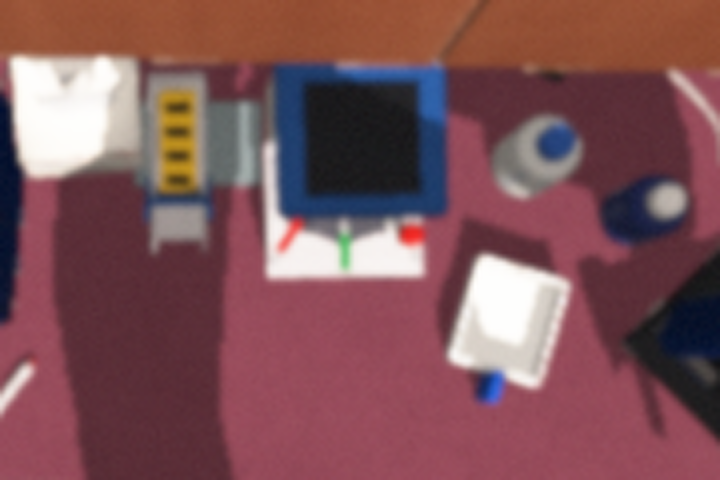

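View pics/scene0z.png

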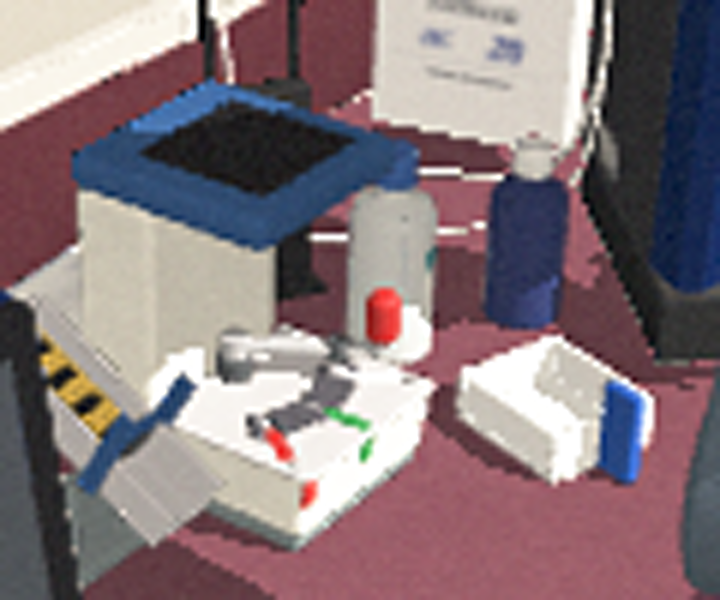

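The zooms show the deck's white top, the red knob at the white (right-hand) end, the chute at the left, and the dish turned about 15°. I'll fit the poses from depth next.

Run:
```python
import cv2,numpy as np
from h import *
d=np.load("top0.npy");p=np.load("top0c.npy").astype(int)
v,u=np.mgrid[120:240,215:395]; W=back("top",u,v,d[120:240,215:395]); rgb=p[120:240,215:395]
X,Y,Z=W[...,0],W[...,1],W[...,2]; r,g,b=rgb[...,0],rgb[...,1],rgb[...,2]
def rect(m,n):
    P=np.c_[X[m],Y[m]].astype(np.float32); q=cv2.minAreaRect(P*1000); print(n,len(P),np.round(q[0],1),np.round(q[1],1),round(q[2],1)); print(np.round(cv2.boxPoints(q)).tolist())
rect((abs(Z-.241)<.006)&(Y<-.0)&(Y>-.2),"canopy")
deck=(abs(Z-.067)<.004)&(Y<0.02)&(Y>-.2)&(X>.5); rect(deck,"deck")
dish=(Z>.008)&(Z<.045)&(Y<-.17)&(Y>-.36)&(X<.6)&(X>.38); 
k=(r>140)&(g>130)&(b>120)&(Y<-.17)&(Y>-.34)&(X<.58)&(X>.38); 
rim=(abs(Z-.038)<.005)&(Y<-.17)&(Y>-.34)&(X<.6)&(X>.38); rect(rim,"dish rim"); 
gr=(b>r+50)&(Y<-.17)&(Y>-.34)&(X<.5)&(X>.38)&(Z>.055); rect(gr,"grip"); print(Z[gr].round(3),np.median(Z[gr]))
kn=(r>150)&(g<90)&(Z>.1)&(Z<.16)&(Y<-.1)&(Y>-.2); print("knob",X[kn].mean(),Y[kn].mean(),Z[kn].max(),kn.sum())
G=(g>r+50)&(g>b+50)&(Y<0); print("green",np.c_[X[G],Y[G],Z[G]].round(3).tolist())
ch=(Y>.02)&(Y<.13)&(X>.53)&(X<.75)&(Z>.055)&(Z<.2)
for x0 in np.arange(.54,.62,.008):
    m=(Y>-0.0)&(Y<.14)&(abs(X-x0)<.004)&(Z>.04)&(Z<.2); 
    if m.any(): print(x0.round(3),m.sum(),Y[m].min().round(4),Y[m].max().round(4),np.median(Z[m]).round(4))
```

```text
canopy 1491 [643.4 -83.7] [133.9 148.9] 1.3
[[575.0, -11.0], [578.0, -160.0], [712.0, -157.0], [709.0, -8.0]]
deck 391 [619.1 -85.5] [156.5 150.4] 1.3
[[539.0, -12.0], [543.0, -162.0], [699.0, -159.0], [696.0, -9.0]]
dish rim 92 [ 489.3 -248.6] [ 90.9 128.6] 73.7
[[415.0, -274.0], [538.0, -310.0], [564.0, -223.0], [440.0, -187.0]]
grip 27 [ 435.1 -233.8] [12.3 28.7] 80.8
[[420.0, -238.0], [448.0, -242.0], [450.0, -230.0], [422.0, -225.0]]
[0.07  0.068 0.061 0.058 0.068 0.068 0.066 0.072 0.069 0.066 0.064 0.068
 0.06  0.064 0.068 0.069 0.068 0.056 0.065 0.071 0.07  0.057 0.072 0.062
 0.067 0.066 0.07 ] 0.06754611104544053
knob 0.574879928934958 -0.14349142323344974 0.13644788788195444 18
green [[0.576, -0.085, 0.063], [0.576, -0.088, 0.067], [0.573, -0.085, 0.061], [0.572, -0.088, 0.067], [0.569, -0.085, 0.059], [0.568, -0.089, 0.066], [0.565, -0.085, 0.064], [0.564, -0.089, 0.067], [0.56, -0.085, 0.067], [0.561, -0.089, 0.067], [0.557, -0.085, 0.066], [0.557, -0.089, 0.059], [0.552, -0.084, 0.072], [0.553, -0.089, 0.066], [0.549, -0.088, 0.071]]
0.556 2 0.0506 0.0964 0.092
0.564 4 0.0507 0.0966 0.0918
0.572 17 0.0509 0.0965 0.0683
0.58 35 0.0511 0.1029 0.0704
0.588 37 0.0441 0.1032 0.0771
0.596 50 0.0444 0.1038 0.1263
0.604 28 0.0444 0.1043 0.1277
0.612 33 0.0444 0.1048 0.1109
```

Measured, in metres:

| Item | Position | Yaw |
|---|---|---|
| Dispenser origin | (0.625, -0.010) | about +1.5° |
| Chute lip | (0.573, 0.074) | – |
| Dish centre | (0.500, -0.252) | -16.3° |
| Dish grip | (0.435, -0.2335) | – |

These agree with the given sizes: the knob is predicted within 1 mm and the grip offset is 67.5 mm. Next is a small planner helper, then the approach.

```bash
cat >> h.py <<'E'
from scipy.spatial.transform import Rotation as Rn
from station import status
def down(yaw,lean=0):  # tool x at yaw (deg), z down; lean: tool top leans toward -x_yaw (deg)
    x=np.array([np.cos(np.radians(yaw)),np.sin(np.radians(yaw)),0]); z=np.array([0,0,-1.]); 
    R=np.c_[x,np.cross(z,x),z]
    return Rn.from_matrix(R)*Rn.from_rotvec([0,np.radians(lean),0])
def plan(p,R,n=None):
    o=status.get_obs(); P=np.array(o['position']);Q=Rn.from_quat(o['orientation'])
    rv=(Q.inv()*R).as_rotvec(); D=np.array(p)-P
    k=n or int(max(np.ceil(np.linalg.norm(D)/.04),np.ceil(np.degrees(np.linalg.norm(rv))/7),1))
    print("t",round(o['t'],2),"pos",P.round(4),"gap",round(o['finger_gap'],3),"F",np.round(o['wrist_force'],1),"axes x",Q.as_matrix()[:,0].round(3),"z",Q.as_matrix()[:,2].round(3),"rows",k)
    for i in range(k):
        q=Q*Rn.from_rotvec(rv*i/k); print((q.inv().apply(D/k)*100).round(2).tolist(),np.degrees(rv/k).round(2).tolist())
E
python3 - <<'E'
from h import *
plan([.28,-.30,.21],down(-16.3))
E
```

```text
t 0.1 pos [ 0.1598 -0.526   0.2182] gap 1.001 F [ 0.5 -0.8 -0.4] axes x [0.957 0.291 0.   ] z [-0.     0.001 -1.   ] rows 7
[2.58, -2.59, 0.12] [-0.01, 0.0, 4.74]
[2.36, -2.79, 0.12] [-0.01, 0.0, 4.74]
[2.12, -2.98, 0.12] [-0.01, 0.0, 4.74]
[1.87, -3.14, 0.12] [-0.01, 0.0, 4.74]
[1.6, -3.29, 0.12] [-0.01, 0.0, 4.74]
[1.32, -3.41, 0.12] [-0.01, 0.0, 4.74]
[1.04, -3.51, 0.12] [-0.01, 0.0, 4.74]
```

>>> servo_tool:
  series:
    - {"dx": 2.6, "dy": -2.6, "wz": 4.7}
    - {"dx": 2.4, "dy": -2.8, "wz": 4.7}
    - {"dx": 2.1, "dy": -3.0, "wz": 4.7}
    - {"dx": 1.9, "dy": -3.1, "wz": 4.7}
    - {"dx": 1.6, "dy": -3.3, "wz": 4.7}
  grip: 6
  grip_force: 20

```text
schema error: expected keys dx, dy, dz, wx, wy, wz
```

Run:
```python
from h import *
plan([.4348,-.2335,.15],down(-16.3))
```

```text
t 0.1 pos [ 0.1598 -0.526   0.2182] gap 1.001 F [ 0.5 -0.8 -0.4] axes x [0.957 0.291 0.   ] z [-0.     0.001 -1.   ] rows 11
[3.16, -1.82, 0.62] [-0.01, 0.0, 3.02]
[3.06, -1.98, 0.62] [-0.01, 0.0, 3.02]
[2.96, -2.14, 0.62] [-0.01, 0.0, 3.02]
[2.84, -2.29, 0.62] [-0.01, 0.0, 3.02]
[2.71, -2.44, 0.62] [-0.01, 0.0, 3.02]
[2.58, -2.58, 0.62] [-0.01, 0.0, 3.02]
[2.44, -2.71, 0.62] [-0.01, 0.0, 3.02]
[2.3, -2.84, 0.62] [-0.01, 0.0, 3.02]
[2.14, -2.95, 0.62] [-0.01, 0.0, 3.02]
[1.99, -3.06, 0.62] [-0.01, 0.0, 3.02]
[1.82, -3.16, 0.62] [-0.01, 0.0, 3.02]
```

All six keys are needed in each row.

>>> servo_tool:
  series:
    - {"dx": 2.6, "dy": -2.6, "dz": 0, "wx": 0, "wy": 0, "wz": 4.7}
    - {"dx": 2.4, "dy": -2.8, "dz": 0, "wx": 0, "wy": 0, "wz": 4.7}
    - {"dx": 2.1, "dy": -3.0, "dz": 0, "wx": 0, "wy": 0, "wz": 4.7}
    - {"dx": 1.9, "dy": -3.1, "dz": 0, "wx": 0, "wy": 0, "wz": 4.7}
    - {"dx": 1.6, "dy": -3.3, "dz": 0, "wx": 0, "wy": 0, "wz": 4.7}
  grip: 6
  grip_force: 20

```text
t: 0.52
position: [0.2462, -0.3625, 0.2159]
orientation: [0.998, -0.068, -0.001, -0.001]
wrist_force: [0.8, 0.6, 0.1]
finger_gap: 0.694
```

Run:
```python
from h import *
plan([.4348,-.2335,.15],down(-16.3))
```

```text
t 0.52 pos [ 0.2462 -0.3625  0.2159] gap 0.694 F [0.8 0.6 0.1] axes x [ 0.991 -0.137 -0.002] z [-0.002  0.002 -1.   ] rows 6
[2.82, -2.56, 1.1] [-0.02, 0.02, 1.41]
[2.76, -2.63, 1.1] [-0.02, 0.02, 1.41]
[2.69, -2.69, 1.1] [-0.02, 0.02, 1.41]
[2.63, -2.76, 1.1] [-0.02, 0.02, 1.41]
[2.56, -2.82, 1.1] [-0.02, 0.02, 1.41]
[2.49, -2.89, 1.1] [-0.02, 0.02, 1.41]
```

>>> servo_tool:
  series:
    - {"dx": 3.3, "dy": -3.0, "dz": 1.3, "wx": 0, "wy": 0, "wz": 1.8}
    - {"dx": 3.3, "dy": -3.0, "dz": 1.3, "wx": 0, "wy": 0, "wz": 1.8}
    - {"dx": 3.2, "dy": -3.2, "dz": 1.3, "wx": 0, "wy": 0, "wz": 1.8}
    - {"dx": 3.1, "dy": -3.3, "dz": 1.3, "wx": 0, "wy": 0, "wz": 1.8}
    - {"dx": 3.0, "dy": -3.4, "dz": 1.3, "wx": 0, "wy": 0, "wz": 1.8}

```text
t: 0.93
position: [0.4129, -0.2493, 0.1598]
orientation: [0.988, -0.154, 0.0, 0.0]
wrist_force: [-0.2, -1.5, -0.0]
finger_gap: 0.646
```

Run:
```python
from h import *
plan([.4348,-.2335,.11],down(-16.3))
from station import capture
for n in("wrist","scene"):
  p,d=capture(n); cv2.imwrite(f"pics/{n}1.png",p[:,:,::-1])
```

```text
t 0.93 pos [ 0.4129 -0.2493  0.1598] gap 0.646 F [-0.2 -1.5 -0. ] axes x [ 0.953 -0.304  0.001] z [ 0.001 -0.001 -1.   ] rows 2
[0.8, -1.09, 2.49] [0.02, -0.03, -0.71]
[0.82, -1.08, 2.49] [0.02, -0.03, -0.71]
```

View pics/wrist1.png

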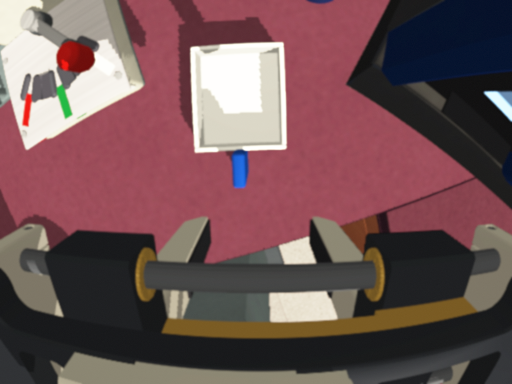

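The wrist view shows the blue grip at about (240,165), with the fingers on either side of column 260. I'm moving above it.

>>> servo_tool:
  series:
    - {"dx": 0.9, "dy": -1.2, "dz": 2.0, "wx": 0, "wy": 0, "wz": -0.7}
    - {"dx": 0.9, "dy": -1.2, "dz": 2.0, "wx": 0, "wy": 0, "wz": -0.7}
    - {"dx": 0, "dy": 0, "dz": 0, "wx": 0, "wy": 0, "wz": 0}

```text
t: 1.28
position: [0.4397, -0.2287, 0.1174]
orientation: [0.991, -0.137, -0.0, -0.0]
wrist_force: [0.2, 0.0, -0.6]
finger_gap: 0.644
```

Run:
```python
from h import *
plan([.4348,-.2335,.033],down(-16.3))
from station import capture,get_calibration
c=get_calibration("wrist")
p,d=capture("wrist"); cv2.imwrite(f"pics/wrist2.png",p[:,:,::-1])
q=p.astype(int); m=(q[...,2]>q[...,0]+70)&(q[...,2]>120)
n,l,s,ce=cv2.connectedComponentsWithStats(m.astype(np.uint8))
o=-c['R'].T@c['t']; print(c['fx'],c['cx'],c['cy'],o.round(3))
for i in range(1,n):
    if s[i,4]<60: continue
    v,u=np.where(l==i); dd=d[v,u]; x=u-c['cx'];y=v-c['cy'];r=np.hypot(x,y)/c['fx']
    P=np.c_[np.sin(r)*x/np.hypot(x,y),np.sin(r)*y/np.hypot(x,y),np.cos(r)]; P=P/P[:,2:]*dd[:,None]; W=(P-c['t'])@c['R']
    print(s[i],ce[i].round(1),np.median(W,0).round(4))
    t=(abs(W[:,2]-.068)<.004); 
    if t.sum()>20:
        print(t.sum(),cv2.minAreaRect((W[t,:2]*1000).astype(np.float32)))
```

```text
t 1.28 pos [ 0.4397 -0.2287  0.1174] gap 0.644 F [ 0.2  0.  -0.6] axes x [ 0.962 -0.272 -0.001] z [-0.001  0.    -1.   ] rows 3
[-0.11, 0.2, 2.81] [-0.0, 0.01, 0.18]
[-0.11, 0.2, 2.81] [-0.0, 0.01, 0.18]
[-0.11, 0.2, 2.81] [-0.0, 0.01, 0.18]
297.3186396354542 259.53459869904026 189.16834225066782 [ 0.506 -0.246  0.282]
[264 186  16  39 567] [271.2 204.7] [ 0.4387 -0.2364  0.0658]
538 ((437.82666015625, -236.4469757080078), (11.359930992126465, 30.67098045349121), 74.4782943725586)
```

View pics/wrist2.png

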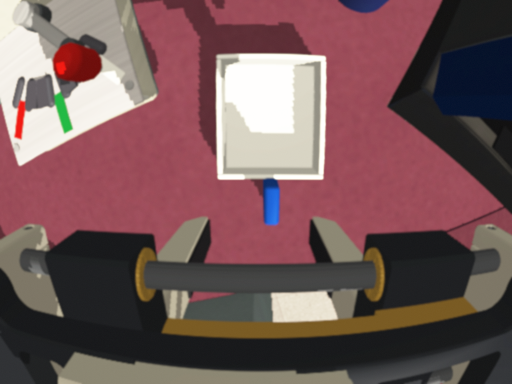

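The wrist view gives the grip at (0.438, -0.236), yaw -15.5°, 2–3 mm from the top-camera value. I'll aim for (0.437, -0.2355) and go down.

>>> servo_tool:
  series:
    - {"dx": 0, "dy": 0.4, "dz": 2.0, "wx": 0, "wy": 0, "wz": 0}
    - {"dx": 0, "dy": 0.35, "dz": 2.0, "wx": 0, "wy": 0, "wz": 0}
    - {"dx": 0, "dy": 0, "dz": 2.0, "wx": 0, "wy": 0, "wz": 0}
    - {"dx": 0, "dy": 0, "dz": 1.5, "wx": 0, "wy": 0, "wz": 0}
    - {"dx": 0, "dy": 0, "dz": 0.5, "wx": 0, "wy": 0, "wz": 0}

```text
t: 1.75
position: [0.4365, -0.2426, 0.0425]
orientation: [0.99, -0.139, 0.003, 0.002]
wrist_force: [-0.5, 0.4, -0.6]
finger_gap: 0.641
```

Run:
```python
from h import *
plan([.437,-.2355,.034],down(-16))
```

```text
t 1.75 pos [ 0.4365 -0.2426  0.0425] gap 0.641 F [-0.5  0.4 -0.6] axes x [ 0.961 -0.275  0.007] z [ 0.006 -0.005 -1.   ] rows 1
[-0.16, -0.7, 0.84] [0.19, -0.4, 0.02]
```

>>> servo_tool:
  series:
    - {"dx": 0, "dy": -0.5, "dz": 0.7, "wx": 0, "wy": 0, "wz": 0}
    - {"dx": 0, "dy": 0, "dz": 0, "wx": 0, "wy": 0, "wz": 0}
    - {"dx": 0, "dy": 0, "dz": 0, "wx": 0, "wy": 0, "wz": 0}

```text
t: 2.0
position: [0.4373, -0.2394, 0.0368]
orientation: [0.99, -0.14, 0.004, 0.002]
wrist_force: [-0.2, -0.4, 0.4]
finger_gap: 0.644
```

Run:
```python
from h import *
plan([.437,-.2355,.034],down(-16))
```

```text
t 2.0 pos [ 0.4373 -0.2394  0.0368] gap 0.644 F [-0.2 -0.4  0.4] axes x [ 0.961 -0.278  0.008] z [ 0.006 -0.006 -1.   ] rows 1
[-0.14, -0.36, 0.28] [0.22, -0.45, -0.12]
```

Now correct and close.

>>> servo_tool:
  series:
    - {"dx": -0.1, "dy": -0.4, "dz": 0.3, "wx": 0.2, "wy": -0.4, "wz": 0}
    - {"dx": 0, "dy": 0, "dz": 0, "wx": 0, "wy": 0, "wz": 0}

```text
t: 2.17
position: [0.438, -0.2355, 0.0352]
orientation: [0.99, -0.14, 0.001, 0.001]
wrist_force: [0.6, -0.4, 0.1]
finger_gap: 0.649
```

>>> servo_tool:
  series:
    - {"dx": 0, "dy": 0, "dz": 0, "wx": 0, "wy": 0, "wz": 0}
    - {"dx": 0, "dy": 0, "dz": 0, "wx": 0, "wy": 0, "wz": 0}
    - {"dx": 0, "dy": 0, "dz": 0, "wx": 0, "wy": 0, "wz": 0}
    - {"dx": 0, "dy": 0, "dz": 0, "wx": 0, "wy": 0, "wz": 0}
    - {"dx": 0, "dy": 0, "dz": 0, "wx": 0, "wy": 0, "wz": 0}
  grip: 0.5
  grip_force: 20

```text
t: 2.58
position: [0.4389, -0.2357, 0.0367]
orientation: [0.99, -0.14, 0.002, 0.001]
wrist_force: [0.1, 0.6, 0.5]
finger_gap: 0.338
```

>>> servo_tool:
  series:
    - {"dx": 0, "dy": 0, "dz": 0, "wx": 0, "wy": 0, "wz": 0}
    - {"dx": 0, "dy": 0, "dz": 0, "wx": 0, "wy": 0, "wz": 0}
    - {"dx": 0, "dy": 0, "dz": 0, "wx": 0, "wy": 0, "wz": 0}
    - {"dx": 0, "dy": 0, "dz": 0, "wx": 0, "wy": 0, "wz": 0}
    - {"dx": 0, "dy": 0, "dz": 0, "wx": 0, "wy": 0, "wz": 0}

```text
t: 3.0
position: [0.4389, -0.2358, 0.0368]
orientation: [0.99, -0.14, 0.002, 0.001]
wrist_force: [-0.8, 1.0, 0.3]
finger_gap: 0.125
```

Run:
```python
from h import *
plan([.437,-.2355,.034],down(-16))
```

```text
t 3.0 pos [ 0.4389 -0.2358  0.0368] gap 0.125 F [-0.8  1.   0.3] axes x [ 0.961 -0.277  0.005] z [ 0.004 -0.003 -1.   ] rows 1
[-0.2, 0.03, 0.28] [0.08, -0.26, -0.09]
```

Grasped: the opening is 11.6 mm against a 12 mm grip. Lift a little while pulling back.

>>> servo_tool:
  series:
    - {"dx": 0, "dy": 0, "dz": -1.0, "wx": 0, "wy": 0, "wz": 0}
    - {"dx": 0, "dy": 0, "dz": -1.0, "wx": 0, "wy": 0, "wz": 0}
    - {"dx": -1.5, "dy": 0, "dz": -0.5, "wx": 0, "wy": 0, "wz": 0}
    - {"dx": -1.5, "dy": 0, "dz": 0, "wx": 0, "wy": 0, "wz": 0}

```text
t: 3.33
position: [0.4108, -0.2276, 0.0643]
orientation: [0.99, -0.14, 0.002, 0.001]
wrist_force: [0.6, -0.8, -2.1]
finger_gap: 0.129
```

Run:
```python
from h import *
plan([.385,-.12,.06],down(-7),6)
from station import capture
p,d=capture("wrist"); cv2.imwrite(f"pics/wrist3.png",p[:,:,::-1])
```

```text
t 3.33 pos [ 0.4108 -0.2276  0.0643] gap 0.129 F [ 0.6 -0.8 -2.1] axes x [ 0.961 -0.276  0.005] z [ 0.004 -0.003 -1.   ] rows 6
[-0.91, -1.61, 0.06] [0.02, -0.04, -1.51]
[-0.87, -1.63, 0.07] [0.02, -0.04, -1.51]
[-0.82, -1.65, 0.07] [0.02, -0.04, -1.51]
[-0.78, -1.67, 0.07] [0.02, -0.04, -1.51]
[-0.73, -1.69, 0.07] [0.02, -0.04, -1.51]
[-0.69, -1.71, 0.07] [0.02, -0.04, -1.51]
```

View pics/wrist3.png

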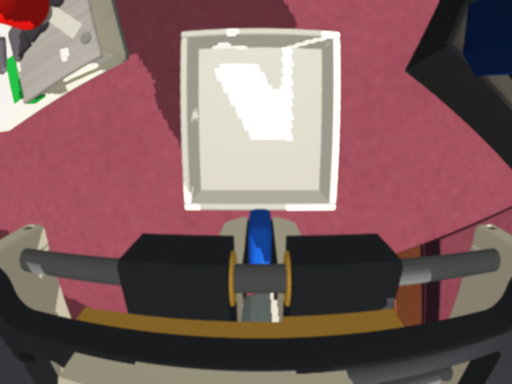

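The dish is lifted, level and square in the jaws, with its grip at (260,240).

>>> servo_tool:
  series:
    - {"dx": -1.2, "dy": -2.0, "dz": 0, "wx": 0, "wy": 0, "wz": -2.0}
    - {"dx": -1.2, "dy": -2.5, "dz": 0, "wx": 0, "wy": 0, "wz": -2.0}
    - {"dx": -1.0, "dy": -2.5, "dz": 0, "wx": 0, "wy": 0, "wz": -2.0}
    - {"dx": -0.8, "dy": -2.5, "dz": 0, "wx": 0, "wy": 0, "wz": -2.0}
    - {"dx": -0.6, "dy": -2.5, "dz": 0, "wx": 0, "wy": 0, "wz": -2.0}

```text
t: 3.8
position: [0.387, -0.0988, 0.0672]
orientation: [0.999, -0.053, 0.004, 0.002]
wrist_force: [0.8, -0.4, -2.5]
finger_gap: 0.127
```

Run:
```python
from h import *
plan([.385,.071,.06],down(1.5))
```

```text
t 3.8 pos [ 0.387  -0.0988  0.0672] gap 0.127 F [ 0.8 -0.4 -2.5] axes x [ 0.994 -0.106  0.008] z [ 0.007 -0.005 -1.   ] rows 5
[-0.4, -3.37, 0.13] [0.05, -0.09, -1.52]
[-0.31, -3.38, 0.13] [0.05, -0.09, -1.52]
[-0.22, -3.39, 0.13] [0.05, -0.09, -1.52]
[-0.13, -3.39, 0.14] [0.05, -0.09, -1.52]
[-0.04, -3.4, 0.14] [0.05, -0.09, -1.52]
```

>>> servo_tool:
  series:
    - {"dx": -0.3, "dy": -3.0, "dz": 0.3, "wx": 0, "wy": -0.2, "wz": -1.5}
    - {"dx": -0.2, "dy": -3.0, "dz": 0.3, "wx": 0, "wy": -0.2, "wz": -1.5}
    - {"dx": -0.2, "dy": -3.0, "dz": 0.3, "wx": 0, "wy": 0, "wz": -1.5}
    - {"dx": -0.1, "dy": -3.0, "dz": 0.3, "wx": 0, "wy": 0, "wz": -1.0}
    - {"dx": 0, "dy": -2.0, "dz": 0.3, "wx": 0, "wy": 0, "wz": 0}

```text
t: 4.22
position: [0.3882, 0.048, 0.055]
orientation: [1.0, -0.003, 0.003, 0.003]
wrist_force: [0.9, 0.4, -2.0]
finger_gap: 0.124
```

>>> servo_tool:
  series:
    - {"dx": 0, "dy": -1.0, "dz": 0.3, "wx": 0, "wy": 0, "wz": 0}
    - {"dx": 0, "dy": 0, "dz": 0, "wx": 0, "wy": 0, "wz": 0}

```text
t: 4.38
position: [0.3886, 0.0618, 0.0527]
orientation: [1.0, -0.0, 0.003, 0.002]
wrist_force: [-0.6, -0.2, -1.4]
finger_gap: 0.129
```

Run:
```python
from h import *
plan([.40,.071,.044],down(1.5))
from station import capture
p,d=capture("top"); cv2.imwrite(f"pics/top4.png",cv2.resize(p[120:240,215:395,::-1],None,fx=4,fy=4))
```

```text
t 4.38 pos [0.3886 0.0618 0.0527] gap 0.129 F [-0.6 -0.2 -1.4] axes x [ 1.    -0.001  0.006] z [ 0.006 -0.005 -1.   ] rows 1
[1.13, -0.92, 0.87] [0.28, -0.34, -1.55]
```

View pics/top4.png

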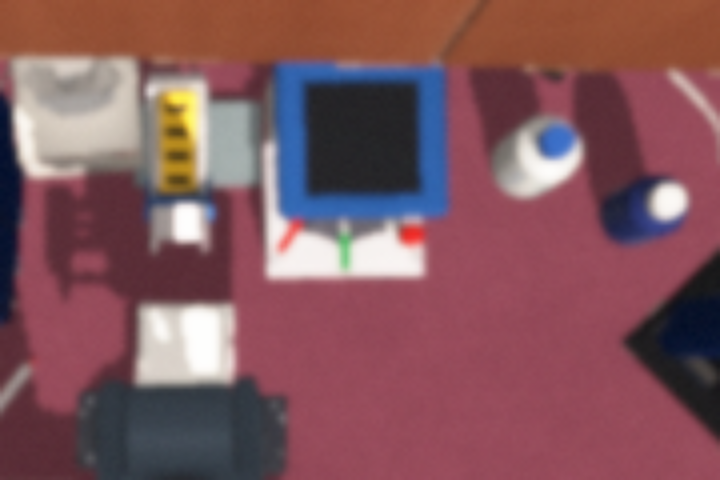

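The dish sits in front of the chute, with its centre column at about 185 against the chute's 180. Align, lower to about 6 mm clearance, then move it in.

>>> servo_tool:
  series:
    - {"dx": 1.0, "dy": -0.8, "dz": 0.8, "wx": 0.2, "wy": -0.3, "wz": -1.5}
    - {"dx": 1.5, "dy": 0, "dz": 0, "wx": 0, "wy": 0, "wz": 0}
    - {"dx": 1.5, "dy": 0, "dz": 0, "wx": 0, "wy": 0, "wz": 0}
    - {"dx": 0, "dy": 0, "dz": 0, "wx": 0, "wy": 0, "wz": 0}

```text
t: 4.77
position: [0.4312, 0.0679, 0.0467]
orientation: [1.0, 0.013, 0.001, 0.001]
wrist_force: [0.2, -0.5, -1.9]
finger_gap: 0.13
```

Run:
```python
from h import *
plan([.468,.071,.044],down(1.5))
from station import capture
for n in ("top","wrist","scene"):
  p,d=capture(n); 
  if n=="top": p=cv2.resize(p[120:240,215:395],None,fx=4,fy=4)
  cv2.imwrite(f"pics/{n}5.png",p[:,:,::-1])
```

```text
t 4.77 pos [0.4312 0.0679 0.0467] gap 0.13 F [ 0.2 -0.5 -1.9] axes x [1.    0.025 0.002] z [ 0.002 -0.002 -1.   ] rows 1
[3.68, -0.21, 0.28] [0.09, -0.12, -0.04]
```

View pics/wrist5.png

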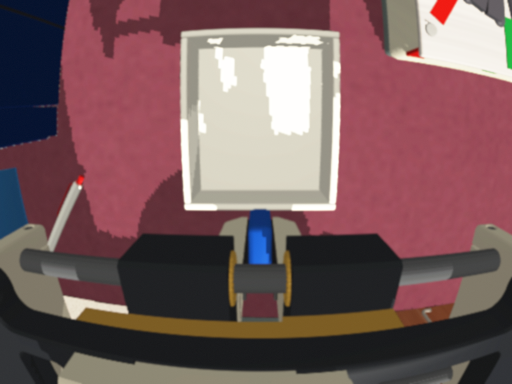

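View pics/top5.png

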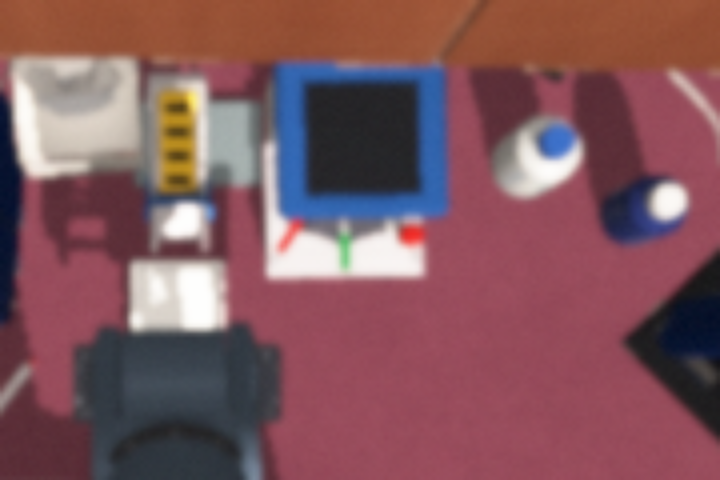

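It lines up: dish centre column about 179, chute 181. Moving in.

>>> servo_tool:
  series:
    - {"dx": 1.2, "dy": -0.2, "dz": 0.2, "wx": 0, "wy": 0, "wz": 0}
    - {"dx": 1.2, "dy": 0, "dz": 0.1, "wx": 0, "wy": 0, "wz": 0}
    - {"dx": 0.8, "dy": 0, "dz": 0, "wx": 0, "wy": 0, "wz": 0}
    - {"dx": 0, "dy": 0, "dz": 0, "wx": 0, "wy": 0, "wz": 0}

```text
t: 5.25
position: [0.4586, 0.0695, 0.0433]
orientation: [1.0, 0.012, -0.002, 0.001]
wrist_force: [-0.2, 0.5, -1.8]
finger_gap: 0.127
```

Run:
```python
from h import *
plan([.468,.071,.037],down(1.5))
```

```text
t 5.25 pos [0.4586 0.0695 0.0433] gap 0.127 F [-0.2  0.5 -1.8] axes x [ 1.     0.024 -0.004] z [-0.004 -0.002 -1.   ] rows 1
[0.95, -0.13, 0.63] [0.1, 0.22, -0.14]
```

>>> servo_tool:
  series:
    - {"dx": 0.8, "dy": -0.1, "dz": 0.2, "wx": 0, "wy": 0.2, "wz": 0}
    - {"dx": 0.2, "dy": 0, "dz": 0.3, "wx": 0, "wy": 0, "wz": 0}
    - {"dx": 0, "dy": 0, "dz": 0.2, "wx": 0, "wy": 0, "wz": 0}
    - {"dx": 0, "dy": 0, "dz": 0, "wx": 0, "wy": 0, "wz": 0}

```text
t: 5.58
position: [0.4691, 0.0705, 0.0363]
orientation: [1.0, 0.012, -0.0, 0.001]
wrist_force: [-0.1, -0.5, 2.9]
finger_gap: 0.128
```

Run:
```python
from h import *
plan([.468,.071,.037],down(1.5))
```

```text
t 5.58 pos [0.4691 0.0705 0.0363] gap 0.128 F [-0.1 -0.5  2.9] axes x [ 1.     0.023 -0.   ] z [ 0.    -0.002 -1.   ] rows 1
[-0.11, -0.05, -0.07] [0.11, 0.0, -0.15]
```

The dish is down: the wrist force changed from -1.8 to +2.9 N. Open to about 5 cm.

>>> servo_tool:
  series:
    - {"dx": 0, "dy": 0, "dz": 0, "wx": 0, "wy": 0, "wz": 0}
    - {"dx": 0, "dy": 0, "dz": 0, "wx": 0, "wy": 0, "wz": 0}
    - {"dx": 0, "dy": 0, "dz": 0, "wx": 0, "wy": 0, "wz": 0}
    - {"dx": 0, "dy": 0, "dz": 0, "wx": 0, "wy": 0, "wz": 0}
    - {"dx": 0, "dy": 0, "dz": 0, "wx": 0, "wy": 0, "wz": 0}
  grip: 5

```text
t: 6.0
position: [0.4687, 0.0706, 0.036]
orientation: [1.0, 0.012, 0.0, 0.001]
wrist_force: [0.0, 0.5, -0.7]
finger_gap: 0.436
```

>>> servo_tool:
  series:
    - {"dx": 0, "dy": 0, "dz": 0, "wx": 0, "wy": 0, "wz": 0}
    - {"dx": 0, "dy": 0, "dz": -1.0, "wx": 0, "wy": 0, "wz": 0}
    - {"dx": 0, "dy": 0, "dz": -2, "wx": 0, "wy": 0, "wz": 0}
    - {"dx": 0, "dy": 0, "dz": -3, "wx": 0, "wy": 0, "wz": 0}

```text
t: 6.33
position: [0.4655, 0.0705, 0.0943]
orientation: [1.0, 0.012, -0.005, 0.001]
wrist_force: [0.6, -0.3, 0.4]
finger_gap: 0.535
```

>>> servo_tool:
  series:
    - {"dx": -2, "dy": 0, "dz": -3, "wx": 0, "wy": 0, "wz": 0}
    - {"dx": -3, "dy": 0, "dz": -3, "wx": 0, "wy": 0, "wz": 0}
    - {"dx": -3, "dy": 0, "dz": -3, "wx": 0, "wy": 0, "wz": 0}
    - {"dx": -1, "dy": 0, "dz": -1, "wx": 0, "wy": 0, "wz": 0}

```text
t: 6.67
position: [0.3771, 0.0685, 0.2016]
orientation: [1.0, 0.012, -0.002, 0.001]
wrist_force: [1.3, 0.0, 0.6]
finger_gap: 0.54
```

Run:
```python
from h import *
plan([.45,-.14,.25],down(1.5,35))
from station import capture
for n in ("top","wrist","scene"):
  p,d=capture(n); np.save(n+"6.npy",d);np.save(n+"6c.npy",p)
  if n=="top": p=cv2.resize(p[120:240,215:395],None,fx=4,fy=4)
  if n=="scene": p=cv2.resize(p[120:220,220:340],None,fx=6,fy=6)
  cv2.imwrite(f"pics/{n}6.png",p[:,:,::-1])
```

```text
t 6.67 pos [0.3771 0.0685 0.2016] gap 0.54 F [1.3 0.  0.6] axes x [ 1.     0.023 -0.004] z [-0.004 -0.002 -1.   ] rows 6
[1.13, 3.5, -0.8] [0.03, 5.87, -0.02]
[1.2, 3.5, -0.69] [0.03, 5.87, -0.02]
[1.27, 3.5, -0.56] [0.03, 5.87, -0.02]
[1.32, 3.5, -0.43] [0.03, 5.87, -0.02]
[1.35, 3.51, -0.29] [0.03, 5.87, -0.02]
[1.37, 3.51, -0.16] [0.03, 5.87, -0.02]
```

View pics/wrist6.png

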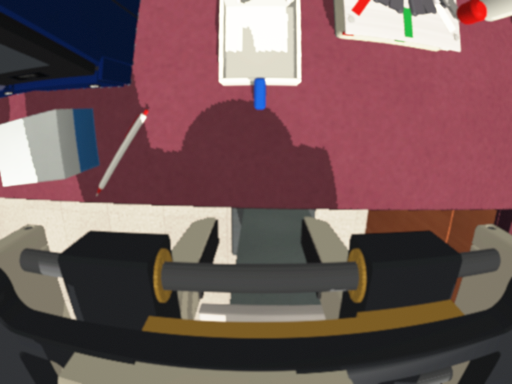

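View pics/top6.png

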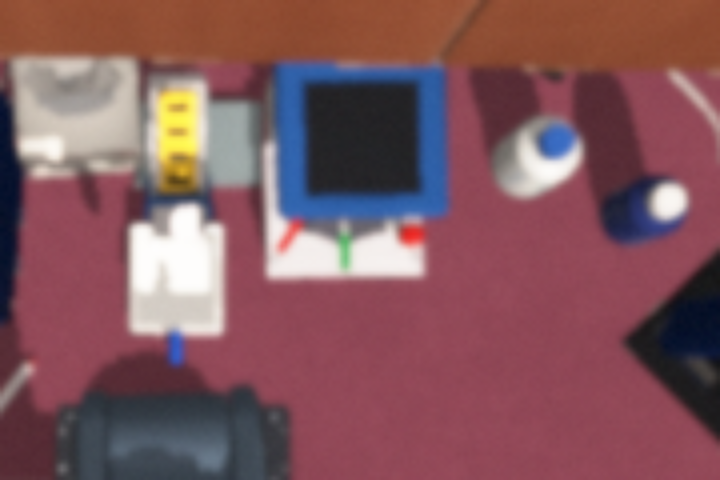

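View pics/scene6.png

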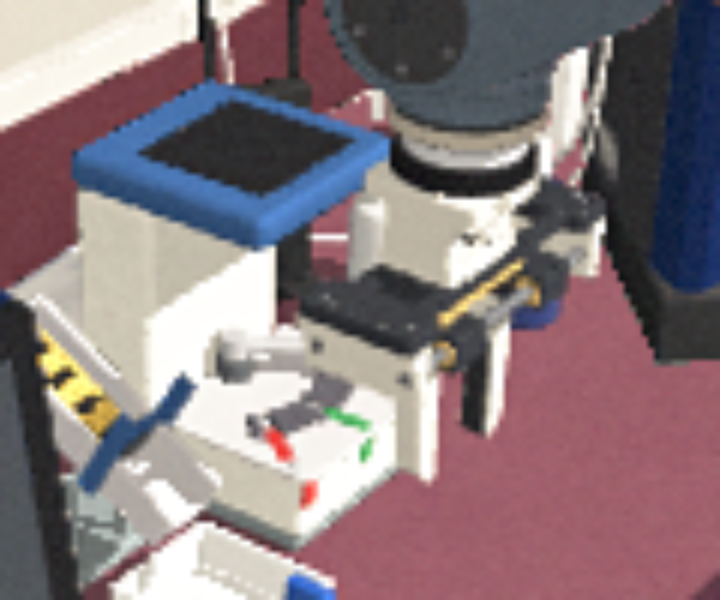

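The dish stands under the chute and is released. I'll check its position numerically.

Run:
```python
from h import *
d=np.load("top6.npy");p=np.load("top6c.npy").astype(int)
s=np.s_[165:222,235:285]; v,u=np.mgrid[s]; W=back("top",u,v,d[s]); q=p[s]
m=(q[...,2]>q[...,0]+50)&(abs(W[...,2]-.067)<.008)&(W[...,0]<.52)
def r(m,n):
    a=cv2.minAreaRect((W[m][:,:2]*1000).astype(np.float32)); print(n,m.sum(),a)
r(m,"grip")
m=(abs(W[...,2]-.038)<.005)&(W[...,0]<.585)&(W[...,0]>.46)&(abs(W[...,1]-.07)<.06); r(m,"rim"); Y=W[m]; print(Y.min(0).round(4),Y.max(0).round(4))
```

```text
grip 21 ((465.7757568359375, 75.37357330322266), (26.982357025146484, 7.791475772857666), 1.3413043022155762)
rim 69 ((533.8073120117188, 75.37336730957031), (99.24844360351562, 83.05709075927734), 1.3374701738357544)
[0.4833 0.033  0.0332] [0.5841 0.118  0.0429]
```

The dish centre is at about (0.533, 0.074) with yaw 1.3°, so the lip is 40 mm ahead of it and on its middle line. Now the lever. From the dispenser fit, the knob is at (0.576, -0.143) and the green notch at (0.557, -0.087). I plan to cage the knob with a 42° lean, starting from a pre-pose 120 mm back.

Run:
```python
from h import *
print(status.get_obs()['joint_pos'].round(2))
plan([.508,-.143,.20],down(1.5,42),8)
```

```text
[ 0.06  0.07  2.06 -0.    1.01  1.61]
t 6.82 pos [0.3793 0.0685 0.1994] gap 0.535 F [ 0.6  0.  -0. ] axes x [ 1.     0.023 -0.004] z [-0.004 -0.002 -1.   ] rows 8
[1.55, 2.68, -0.01] [0.02, 5.28, -0.01]
[1.54, 2.68, 0.13] [0.02, 5.28, -0.01]
[1.52, 2.68, 0.27] [0.02, 5.28, -0.01]
[1.49, 2.68, 0.41] [0.02, 5.28, -0.01]
[1.44, 2.68, 0.54] [0.02, 5.28, -0.01]
[1.39, 2.68, 0.67] [0.02, 5.28, -0.01]
[1.32, 2.68, 0.8] [0.02, 5.28, -0.01]
[1.24, 2.68, 0.91] [0.02, 5.28, -0.01]
```

>>> servo_tool:
  series:
    - {"dx": 0.5, "dy": 3.0, "dz": 0, "wx": 0, "wy": 5.3, "wz": 0}
    - {"dx": 0.5, "dy": 3.0, "dz": 0, "wx": 0, "wy": 5.3, "wz": 0}
    - {"dx": 0.5, "dy": 3.0, "dz": 0, "wx": 0, "wy": 5.3, "wz": 0}
    - {"dx": 0.5, "dy": 3.0, "dz": 0, "wx": 0, "wy": 5.3, "wz": 0}
    - {"dx": 0.5, "dy": 3.0, "dz": 0, "wx": 0, "wy": 5.3, "wz": 0}
  grip: 5

```text
t: 7.23
position: [0.4103, -0.0701, 0.2014]
orientation: [0.977, 0.016, 0.215, -0.002]
wrist_force: [0.1, 1.2, 0.7]
finger_gap: 0.542
```

Run:
```python
from h import *
plan([.49,-.143,.21],down(1.5,42),5)
```

```text
t 7.23 pos [ 0.4103 -0.0701  0.2014] gap 0.542 F [0.1 1.2 0.7] axes x [0.907 0.03  0.419] z [ 0.419  0.012 -0.908] rows 5
[1.47, 1.51, 0.5] [-0.02, 3.44, 0.07]
[1.44, 1.51, 0.58] [-0.02, 3.44, 0.07]
[1.41, 1.51, 0.67] [-0.02, 3.44, 0.07]
[1.37, 1.5, 0.75] [-0.02, 3.44, 0.07]
[1.32, 1.5, 0.83] [-0.02, 3.44, 0.07]
```

>>> servo_tool:
  series:
    - {"dx": 1.4, "dy": 1.4, "dz": 0.4, "wx": 0, "wy": 3.4, "wz": 0}
    - {"dx": 1.4, "dy": 1.3, "dz": 0.4, "wx": 0, "wy": 3.4, "wz": 0}
    - {"dx": 1.4, "dy": 1.3, "dz": 0.5, "wx": 0, "wy": 3.4, "wz": 0}
    - {"dx": 1.3, "dy": 1.3, "dz": 0.5, "wx": 0, "wy": 3.0, "wz": 0}
    - {"dx": 0, "dy": 0, "dz": 0, "wx": 0, "wy": 0, "wz": 0}

```text
t: 7.65
position: [0.47, -0.1317, 0.2088]
orientation: [0.945, 0.01, 0.328, -0.0]
wrist_force: [-0.5, 0.5, -0.2]
finger_gap: 0.541
```

```bash
cat > knob.py <<'E'
from h import *
from station import capture
import sys
def knob(tag):
    c=get_calibration("wrist"); p,d=capture("wrist"); cv2.imwrite(f"pics/wrist{tag}.png",p[:,:,::-1])
    q=p.astype(int); m=(q[...,0]>110)&(q[...,1]<70)&(q[...,2]<70)
    v,u=np.where(m); dd=d[v,u]; x=u-c['cx'];y=v-c['cy'];h=np.hypot(x,y);r=h/c['fx']
    P=np.c_[np.sin(r)*x/h,np.sin(r)*y/h,np.cos(r)]; P=P/P[:,2:]*dd[:,None]; W=(P-c['t'])@c['R']
    k=(W[:,2]>.095)&(W[:,2]<.14)&(dd>0); W=W[k]; print("knob px",u[k].mean().round(),v[k].mean().round(),len(W))
    a=W[:,2]>.125; b=~a
    print("mean",W.mean(0).round(4),"ymin/max",np.percentile(W[:,1],[2,98]).round(4),"x",np.percentile(W[:,0],[2,98]).round(4),"ztop",W[:,2].max().round(4))
    if a.sum()>10: print("top circle",cv2.minEnclosingCircle((W[a,:2]*1000).astype(np.float32)))
if __name__=="__main__": knob(sys.argv[1])
E
python3 - <<'E'
from knob import *
plan([.508,-.143,.195],down(1.5,42))
print(status.get_obs()['joint_pos'].round(2))
knob("7")
E
```

```text
t 7.65 pos [ 0.47   -0.1317  0.2088] gap 0.541 F [-0.5  0.5 -0.2] axes x [0.785 0.019 0.619] z [ 0.619  0.007 -0.785] rows 2
[1.05, 0.6, 1.71] [0.26, 1.87, -0.04]
[1.0, 0.61, 1.74] [0.26, 1.87, -0.04]
[-0.56  0.04  2.25  0.93  0.43  0.2 ]
knob px 273.0 140.0 606
mean [ 0.6109 -0.1395  0.1262] ymin/max [-0.5458  0.3902] x [0.5641 0.9424] ztop 0.1345
top circle ((939.9300537109375, -56.89031982421875), 552.125732421875)
```

View pics/wrist7.png

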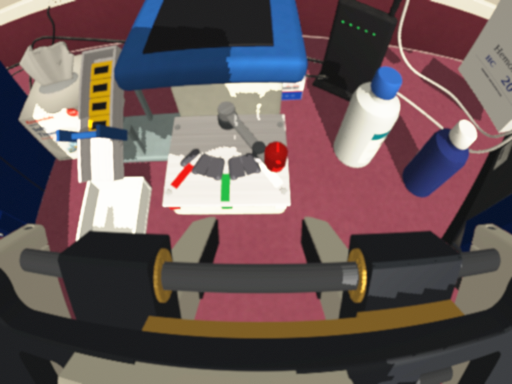

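The knob is at (275,156) in the wrist view, the arm approaches from the front, and the canopy clears. Wrist joint 5 is 0.43, fairly near its lower limit, so I'll keep the present lean of 38° instead of going to 42°. The knob filter needs limits to drop outliers.

```bash
sed -i 's/(dd>0); W=W\[k\]/(dd>0)\&(W[:,1]<-.05)\&(W[:,1]>-.2)\&(W[:,0]<.62)\&(W[:,0]>.5); W=W[k]/' knob.py
python3 - <<'E'
from knob import *
plan([.515,-.143,.20],down(1.5,38))
knob("8")
E
```

```text
t 7.7 pos [ 0.4689 -0.1306  0.2082] gap 0.538 F [-0.4  0.6 -0.4] axes x [0.788 0.018 0.616] z [ 0.616  0.008 -0.788] rows 2
[1.55, 0.66, 1.74] [0.23, -0.01, -0.09]
[1.55, 0.67, 1.73] [0.23, -0.01, -0.09]
knob px 276.0 154.0 537
mean [ 0.5705 -0.1446  0.1256] ymin/max [-0.1551 -0.1345] x [0.564  0.5815] ztop 0.1342
top circle ((574.9605102539062, -145.5209503173828), 11.685395240783691)
```

The knob measures (0.575, -0.1445) with radius 11.7 mm, which agrees with the prediction. Move to 100 mm back along the tool axis: (0.525, -0.144, 0.183).

>>> servo_tool:
  series:
    - {"dx": 1.2, "dy": 0.6, "dz": 2.0, "wx": 0.2, "wy": 0, "wz": 0}
    - {"dx": 1.2, "dy": 0.6, "dz": 2.0, "wx": 0.2, "wy": 0, "wz": 0}
    - {"dx": 0, "dy": 0, "dz": 0, "wx": 0, "wy": 0, "wz": 0}

```text
t: 8.0
position: [0.5122, -0.1391, 0.1894]
orientation: [0.947, 0.011, 0.322, -0.006]
wrist_force: [0.5, 0.7, -0.1]
finger_gap: 0.535
```

Run:
```python
from knob import *
plan([.587,-.144,.104],down(1.5,38))
print(status.get_obs()['joint_pos'].round(2))
```

```text
t 8.0 pos [ 0.5122 -0.1391  0.1894] gap 0.535 F [ 0.5  0.7 -0.1] axes x [0.793 0.017 0.609] z [ 0.609  0.018 -0.793] rows 3
[0.24, 0.23, 3.77] [-0.04, 0.16, -0.07]
[0.23, 0.23, 3.78] [-0.04, 0.16, -0.07]
[0.22, 0.23, 3.78] [-0.04, 0.16, -0.07]
[-0.52  0.16  2.16  0.97  0.4   0.2 ]
```

>>> servo_tool:
  series:
    - {"dx": 0.3, "dy": 0.3, "dz": 1.7, "wx": 0, "wy": 0, "wz": 0}
    - {"dx": 0.2, "dy": 0.2, "dz": 1.7, "wx": 0, "wy": 0, "wz": 0}
    - {"dx": 0.1, "dy": 0.1, "dz": 1.7, "wx": 0, "wy": 0, "wz": 0}
    - {"dx": 0, "dy": 0, "dz": 1.0, "wx": 0, "wy": 0, "wz": 0}
    - {"dx": 0, "dy": 0, "dz": 0, "wx": 0, "wy": 0, "wz": 0}

```text
t: 8.42
position: [0.5539, -0.1384, 0.141]
orientation: [0.948, 0.013, 0.317, -0.008]
wrist_force: [-0.3, 0.2, -0.4]
finger_gap: 0.539
```

Run:
```python
from knob import *
plan([.587,-.144,.104],down(1.5,38))
knob("9")
p,d=capture("scene"); cv2.imwrite("pics/scene9.png",cv2.resize(p[120:220,220:340,::-1],None,fx=6,fy=6))
```

```text
t 8.42 pos [ 0.5539 -0.1384  0.141 ] gap 0.539 F [-0.3  0.2 -0.4] axes x [0.799 0.019 0.601] z [ 0.601  0.024 -0.799] rows 2
[0.21, 0.34, 2.47] [-0.25, 0.53, -0.05]
[0.18, 0.33, 2.47] [-0.25, 0.53, -0.05]
knob px 272.0 209.0 1016
mean [ 0.5723 -0.1449  0.1281] ymin/max [-0.1546 -0.1349] x [0.5644 0.5839] ztop 0.1392
top circle ((565.2122192382812, -150.39364624023438), 22.504579544067383)
```

View pics/wrist9.png

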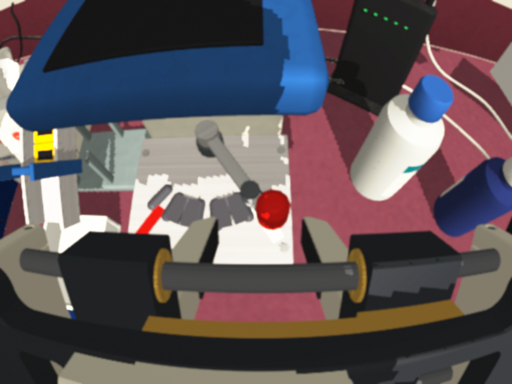

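View pics/scene9.png

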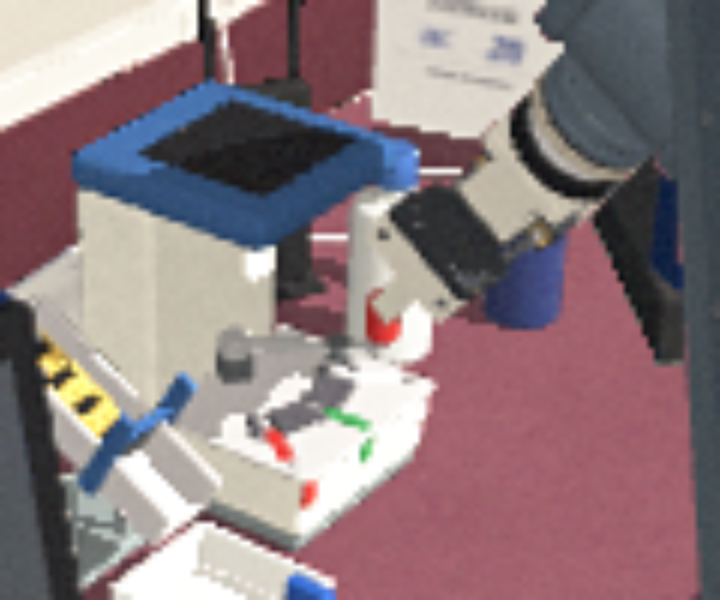

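The knob at (272,209) lies between the fingers, about 6 mm to the right of centre. I correct for that and advance.

>>> servo_tool:
  series:
    - {"dx": 0.2, "dy": 0.5, "dz": 1.0, "wx": 0, "wy": 0.4, "wz": 0}
    - {"dx": 0.1, "dy": 0.2, "dz": 1.3, "wx": 0, "wy": 0.4, "wz": 0}
    - {"dx": 0.1, "dy": 0, "dz": 1.2, "wx": 0, "wy": 0, "wz": 0}
    - {"dx": 0, "dy": 0, "dz": 0.6, "wx": 0, "wy": 0, "wz": 0}
    - {"dx": 0, "dy": 0, "dz": 0, "wx": 0, "wy": 0, "wz": 0}

```text
t: 8.93
position: [0.5814, -0.1432, 0.1158]
orientation: [0.945, 0.014, 0.325, -0.008]
wrist_force: [1.0, 0.0, 0.4]
finger_gap: 0.536
```

Run:
```python
from knob import *
plan([.587,-.144,.104],down(1.5,38))
print(status.get_obs()['joint_pos'].round(2))
```

```text
t 8.93 pos [ 0.5814 -0.1432  0.1158] gap 0.536 F [1.  0.  0.4] axes x [0.788 0.021 0.616] z [ 0.615  0.025 -0.788] rows 1
[-0.28, 0.11, 1.28] [-0.5, 0.0, 0.03]
[-0.46  0.42  2.06  1.37  0.3  -0.18]
```

>>> servo_tool:
  series:
    - {"dx": -0.2, "dy": 0.1, "dz": 1.0, "wx": 0, "wy": 0, "wz": 0}
    - {"dx": 0, "dy": 0, "dz": 0.2, "wx": 0, "wy": 0, "wz": 0}
    - {"dx": 0, "dy": 0, "dz": 0, "wx": 0, "wy": 0, "wz": 0}

```text
t: 9.18
position: [0.5866, -0.1433, 0.1075]
orientation: [0.945, 0.014, 0.326, -0.008]
wrist_force: [-0.9, 0.2, -0.3]
finger_gap: 0.538
```

>>> servo_tool:
  series:
    - {"dx": 0, "dy": 0, "dz": 0, "wx": 0, "wy": 0, "wz": 0}
    - {"dx": 0, "dy": 0, "dz": 0, "wx": 0, "wy": 0, "wz": 0}
    - {"dx": 0, "dy": 0, "dz": 0, "wx": 0, "wy": 0, "wz": 0}
    - {"dx": 0, "dy": 0, "dz": 0, "wx": 0, "wy": 0, "wz": 0}
  grip: 3.0
  grip_force: 5

```text
t: 9.52
position: [0.5861, -0.1432, 0.11]
orientation: [0.945, 0.015, 0.327, -0.008]
wrist_force: [-0.6, -1.2, 0.1]
finger_gap: 0.332
```

Run:
```python
from knob import *
plan([.587,-.144,.104],down(1.5,38))
print(status.get_obs()['joint_pos'].round(2))
knob("10")
```

```text
t 9.52 pos [ 0.5861 -0.1432  0.11  ] gap 0.332 F [-0.6 -1.2  0.1] axes x [0.786 0.022 0.618] z [ 0.618  0.025 -0.786] rows 1
[-0.3, 0.09, 0.53] [-0.52, -0.18, 0.11]
[-0.45  0.43  2.05  1.42  0.3  -0.23]
knob px 265.0 243.0 1429
mean [ 0.5738 -0.1452  0.1298] ymin/max [-0.1554 -0.1353] x [0.5649 0.5846] ztop 0.134
top circle ((575.676025390625, -145.1255645751953), 11.565546989440918)
```

View pics/wrist10.png

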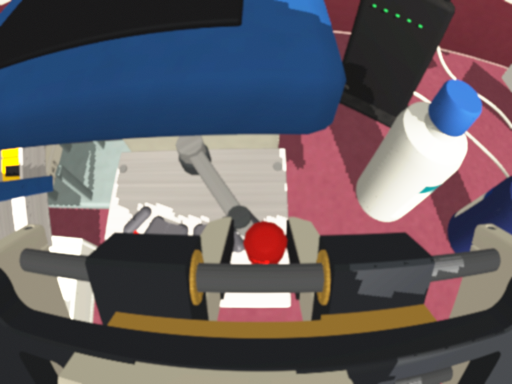

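The knob at (265,243) is caged between the fingers with about 3.5 mm slack on each side. Start along the arc in small steps.

>>> servo_tool:
  series:
    - {"dx": -0.2, "dy": -0.6, "dz": 0, "wx": 0, "wy": 0, "wz": 0}
    - {"dx": -0.2, "dy": -0.6, "dz": 0, "wx": 0, "wy": 0, "wz": 0}
    - {"dx": -0.1, "dy": -0.5, "dz": -0.1, "wx": 0, "wy": 0, "wz": 0}
    - {"dx": 0, "dy": 0, "dz": 0, "wx": 0, "wy": 0, "wz": 0}

```text
t: 9.9
position: [0.5812, -0.1333, 0.1097]
orientation: [0.945, 0.01, 0.328, -0.0]
wrist_force: [-4.3, -5.4, 0.1]
finger_gap: 0.366
```

Run:
```python
from knob import *
plan([.570,-.087,.108],down(1.5,38),5)
knob("11")
```

```text
t 9.9 pos [ 0.5812 -0.1333  0.1097] gap 0.366 F [-4.3 -5.4  0.1] axes x [0.785 0.019 0.619] z [ 0.619  0.007 -0.785] rows 5
[-0.18, -0.93, -0.11] [0.1, -0.05, -0.02]
[-0.18, -0.93, -0.1] [0.1, -0.05, -0.02]
[-0.18, -0.93, -0.1] [0.1, -0.05, -0.02]
[-0.18, -0.93, -0.1] [0.1, -0.05, -0.02]
[-0.18, -0.93, -0.1] [0.1, -0.05, -0.02]
knob px 269.0 243.0 1446
mean [ 0.5688 -0.1373  0.1299] ymin/max [-0.1478 -0.1277] x [0.56   0.5796] ztop 0.1342
top circle ((570.5276489257812, -137.61114501953125), 11.590943336486816)
```

The lever is leaving its notch (about 0.09 rad), and the finger is yielding slightly at 5 N. I stiffen the grip and go on.

>>> servo_tool:
  series:
    - {"dx": -0.1, "dy": -0.5, "dz": -0.1, "wx": 0, "wy": 0, "wz": 0}
    - {"dx": -0.1, "dy": -0.5, "dz": -0.1, "wx": 0, "wy": 0, "wz": 0}
    - {"dx": -0.1, "dy": -0.5, "dz": -0.1, "wx": 0, "wy": 0, "wz": 0}
    - {"dx": 0, "dy": 0, "dz": 0, "wx": 0, "wy": 0, "wz": 0}
  grip: 2.8
  grip_force: 25

```text
t: 10.28
position: [0.5748, -0.1232, 0.1098]
orientation: [0.945, 0.006, 0.326, 0.005]
wrist_force: [0.2, -0.1, -0.1]
finger_gap: 0.298
```

Run:
```python
from knob import *
plan([.570,-.087,.108],down(1.5,38),5)
knob("12")
```

```text
t 10.28 pos [ 0.5748 -0.1232  0.1098] gap 0.298 F [ 0.2 -0.1 -0.1] axes x [0.787 0.015 0.617] z [ 0.617 -0.005 -0.787] rows 5
[-0.09, -0.72, -0.03] [0.24, -0.01, -0.07]
[-0.09, -0.73, -0.03] [0.24, -0.01, -0.07]
[-0.09, -0.73, -0.03] [0.24, -0.01, -0.07]
[-0.09, -0.73, -0.03] [0.24, -0.01, -0.07]
[-0.08, -0.73, -0.02] [0.24, -0.01, -0.07]
knob px 261.0 244.0 1376
mean [ 0.5618 -0.1226  0.1302] ymin/max [-0.1326 -0.1131] x [0.553  0.5723] ztop 0.1345
top circle ((563.1468505859375, -122.88350677490234), 11.648421287536621)
```

The lever is out of the shut notch at q≈0.24, and the knob is centred in the jaws. Continue.

>>> servo_tool:
  series:
    - {"dx": -0.1, "dy": -0.6, "dz": 0, "wx": 0.2, "wy": 0, "wz": 0}
    - {"dx": -0.1, "dy": -0.6, "dz": 0, "wx": 0.2, "wy": 0, "wz": 0}
    - {"dx": -0.1, "dy": -0.6, "dz": 0, "wx": 0.2, "wy": 0, "wz": 0}
    - {"dx": 0, "dy": -0.5, "dz": 0, "wx": 0, "wy": 0, "wz": 0}
    - {"dx": 0, "dy": 0, "dz": 0, "wx": 0, "wy": 0, "wz": 0}

```text
t: 10.75
position: [0.5726, -0.1024, 0.1085]
orientation: [0.945, 0.006, 0.327, 0.002]
wrist_force: [0.0, 0.2, -0.3]
finger_gap: 0.301
```

Run:
```python
from knob import *
plan([.570,-.087,.108],down(1.5,38),5)
knob("13")
```

```text
t 10.75 pos [ 0.5726 -0.1024  0.1085] gap 0.301 F [ 0.   0.2 -0.3] axes x [0.787 0.013 0.617] z [ 0.617 -0.001 -0.787] rows 5
[-0.04, -0.31, -0.02] [0.19, -0.02, -0.09]
[-0.04, -0.31, -0.02] [0.19, -0.02, -0.09]
[-0.04, -0.31, -0.02] [0.19, -0.02, -0.09]
[-0.04, -0.31, -0.02] [0.19, -0.02, -0.09]
[-0.04, -0.31, -0.02] [0.19, -0.02, -0.09]
knob px 262.0 247.0 1254
mean [ 0.5575 -0.1023  0.1308] ymin/max [-0.1123 -0.0925] x [0.5498 0.5672] ztop 0.134
top circle ((557.7314453125, -102.2031478881836), 11.527753829956055)
```

q≈0.45. About 15 mm to go.

>>> servo_tool:
  series:
    - {"dx": 0, "dy": -0.5, "dz": 0, "wx": 0.2, "wy": 0, "wz": 0}
    - {"dx": 0, "dy": -0.5, "dz": 0, "wx": 0.2, "wy": 0, "wz": 0}
    - {"dx": 0, "dy": -0.3, "dz": 0, "wx": 0, "wy": 0, "wz": 0}
    - {"dx": 0, "dy": 0, "dz": 0, "wx": 0, "wy": 0, "wz": 0}
    - {"dx": 0, "dy": 0, "dz": 0, "wx": 0, "wy": 0, "wz": 0}

```text
t: 11.22
position: [0.5729, -0.0883, 0.1085]
orientation: [0.945, 0.008, 0.327, -0.002]
wrist_force: [-0.9, -2.2, -0.1]
finger_gap: 0.301
```

Run:
```python
from knob import *
plan([.570,-.087,.108],down(1.5,38),5)
knob("14")
```

```text
t 11.22 pos [ 0.5729 -0.0883  0.1085] gap 0.301 F [-0.9 -2.2 -0.1] axes x [0.786 0.013 0.618] z [ 0.618  0.008 -0.786] rows 5
[-0.05, -0.03, -0.03] [0.09, -0.03, -0.08]
[-0.05, -0.03, -0.03] [0.09, -0.03, -0.08]
[-0.05, -0.03, -0.03] [0.09, -0.03, -0.08]
[-0.05, -0.03, -0.03] [0.09, -0.03, -0.08]
[-0.05, -0.03, -0.03] [0.09, -0.03, -0.08]
knob px 264.0 249.0 1162
mean [ 0.557  -0.0894  0.1309] ymin/max [-0.0995 -0.0796] x [0.5499 0.5661] ztop 0.134
top circle ((556.4464721679688, -89.22621154785156), 11.471173286437988)
```

View pics/wrist14.png

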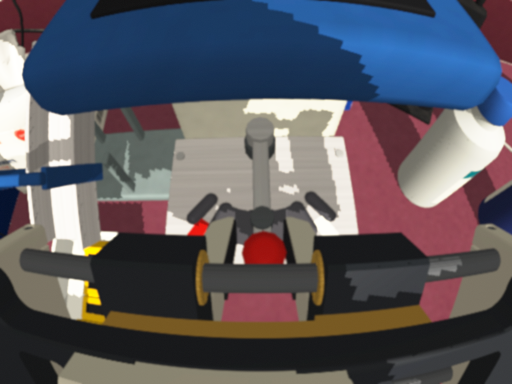

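The lever arm now points straight forward and the cartridges have run out (yellow at about (92,270)). Open so the detent can pull it fully home.

>>> servo_tool:
  series:
    - {"dx": 0, "dy": -0.1, "dz": 0, "wx": 0, "wy": 0, "wz": 0}
    - {"dx": 0, "dy": 0, "dz": 0, "wx": 0, "wy": 0, "wz": 0}
    - {"dx": 0, "dy": 0, "dz": 0, "wx": 0, "wy": 0, "wz": 0}
    - {"dx": 0, "dy": 0, "dz": 0, "wx": 0, "wy": 0, "wz": 0}
    - {"dx": 0, "dy": 0, "dz": 0, "wx": 0, "wy": 0, "wz": 0}
  grip: 5

```text
t: 11.68
position: [0.5731, -0.0872, 0.1086]
orientation: [0.945, 0.008, 0.327, -0.002]
wrist_force: [-0.5, 0.6, -0.2]
finger_gap: 0.538
```

Run:
```python
from knob import *
plan([.570,-.087,.108],down(1.5,38),5)
knob("15")
p,d=capture("scene"); cv2.imwrite("pics/scene15.png",cv2.resize(p[120:220,220:340,::-1],None,fx=6,fy=6))
```

```text
t 11.68 pos [ 0.5731 -0.0872  0.1086] gap 0.538 F [-0.5  0.6 -0.2] axes x [0.786 0.013 0.618] z [ 0.618  0.009 -0.786] rows 5
[-0.06, -0.0, -0.03] [0.09, -0.03, -0.09]
[-0.06, -0.01, -0.03] [0.09, -0.03, -0.09]
[-0.06, -0.01, -0.03] [0.09, -0.03, -0.09]
[-0.06, -0.01, -0.03] [0.09, -0.03, -0.09]
[-0.06, -0.01, -0.03] [0.09, -0.03, -0.09]
knob px 266.0 249.0 1130
mean [ 0.5572 -0.0893  0.1309] ymin/max [-0.099  -0.0796] x [0.55  0.566] ztop 0.134
top circle ((556.5933837890625, -89.42127990722656), 11.340289115905762)
```

View pics/scene15.png

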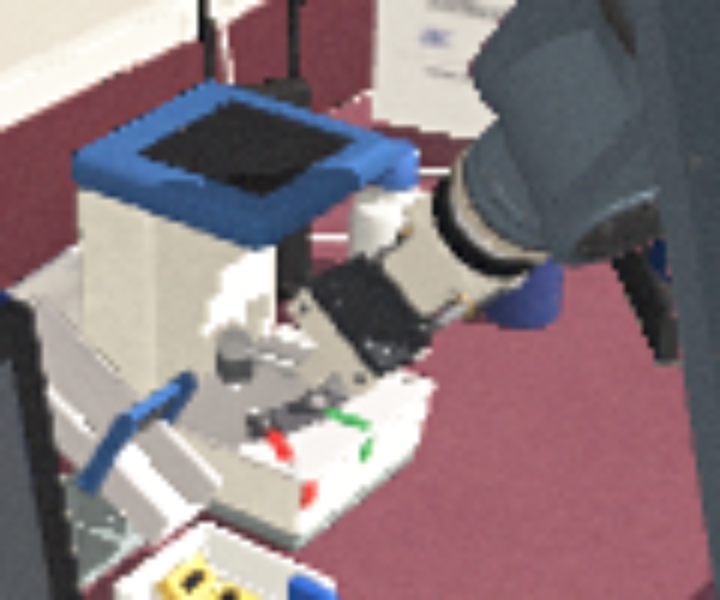

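The chord of knob travel is 58.9 mm, giving q = 0.598: home in the green notch. Retreat straight back along the tool axis.

>>> servo_tool:
  series:
    - {"dx": 0, "dy": 0, "dz": -1.5, "wx": 0, "wy": 0, "wz": 0}
    - {"dx": 0, "dy": 0, "dz": -2.0, "wx": 0, "wy": 0, "wz": 0}
    - {"dx": 0, "dy": 0, "dz": -2.5, "wx": 0, "wy": 0, "wz": 0}
    - {"dx": 0, "dy": 0, "dz": -3.0, "wx": 0, "wy": 0, "wz": 0}
    - {"dx": 0, "dy": 0, "dz": -3.0, "wx": 0, "wy": 0, "wz": 0}

```text
t: 12.2
position: [0.4977, -0.0881, 0.1993]
orientation: [0.946, 0.007, 0.323, -0.003]
wrist_force: [-0.6, 0.3, 1.3]
finger_gap: 0.536
```

>>> servo_tool:
  series:
    - {"dx": 0, "dy": 0, "dz": -3.0, "wx": 0, "wy": 0, "wz": 0}
    - {"dx": 0, "dy": 1.0, "dz": -3.0, "wx": 0, "wy": 0, "wz": 0}
    - {"dx": 0, "dy": 1.0, "dz": -3.0, "wx": 0, "wy": 0, "wz": 0}
    - {"dx": 0, "dy": 0, "dz": -2.0, "wx": 0, "wy": 0, "wz": 0}
    - {"dx": 0, "dy": 0, "dz": 0, "wx": 0, "wy": 0, "wz": 0}

```text
t: 12.62
position: [0.4248, -0.1099, 0.2935]
orientation: [0.947, 0.007, 0.323, 0.001]
wrist_force: [-0.3, 0.2, 0.5]
finger_gap: 0.536
```

Run:
```python
from knob import *
plan([.40,-.1,.3],down(1.5,38),5)
knob("16")
p,d=capture("top"); cv2.imwrite("pics/top16.png",cv2.resize(p[120:240,195:395,::-1],None,fx=4,fy=4)); np.save("top16.npy",d); np.save("top16c.npy",p)
s=np.s_[165:222,235:285]; v,u=np.mgrid[s]; W=back("top",u,v,d[s]); q=p[s].astype(int)
m=(q[...,2]>q[...,0]+50)&(abs(W[...,2]-.067)<.008)&(W[...,0]<.52); print(cv2.minAreaRect((W[m][:,:2]*1000).astype(np.float32)))
```

```text
t 12.62 pos [ 0.4248 -0.1099  0.2935] gap 0.536 F [-0.3  0.2  0.5] axes x [0.792 0.014 0.611] z [ 0.611  0.003 -0.792] rows 5
[-0.31, -0.2, -0.4] [0.14, 0.07, -0.08]
[-0.31, -0.21, -0.4] [0.14, 0.07, -0.08]
[-0.31, -0.21, -0.4] [0.14, 0.07, -0.08]
[-0.31, -0.21, -0.4] [0.14, 0.07, -0.08]
[-0.31, -0.21, -0.4] [0.14, 0.07, -0.08]
knob px 245.0 169.0 330
mean [ 0.5522 -0.0899  0.126 ] ymin/max [-0.1007 -0.079 ] x [0.5444 0.5649] ztop 0.1336
top circle ((556.1732788085938, -89.34037017822266), 11.804248809814453)
((465.83648681640625, 75.35191345214844), (27.19004249572754, 7.721113681793213), 1.3148245811462402)
```

View pics/top16.png

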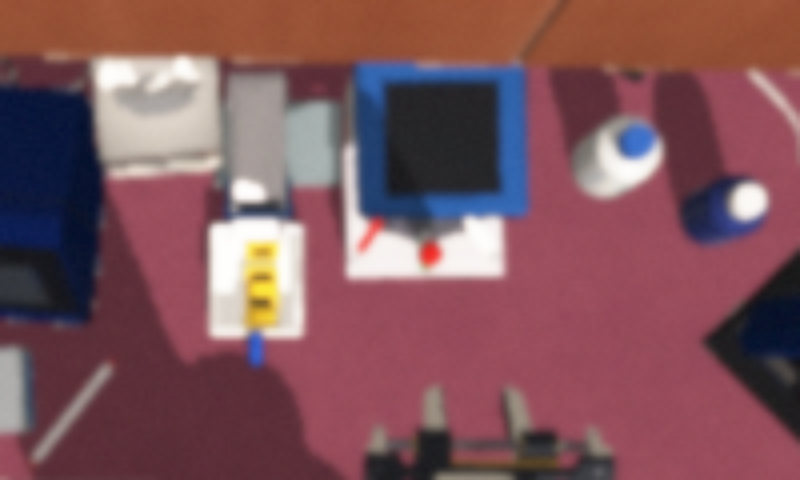

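View pics/wrist16.png

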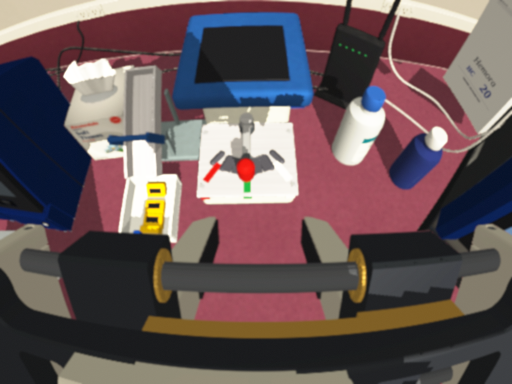

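The knob is over the green stripe, the chute looks empty, and the yellow cartridges lie in the dish at about (262,285) in the top view. I'll take a closer wrist view to count them and check they are at rest.

>>> servo_tool:
  series:
    - {"dx": 0, "dy": -3.0, "dz": -1.5, "wx": 0, "wy": 0, "wz": 0}
    - {"dx": 0, "dy": -3.0, "dz": -1.0, "wx": 0, "wy": -2, "wz": 0}
    - {"dx": 0, "dy": -3.0, "dz": 0, "wx": 0, "wy": -4, "wz": 0}
    - {"dx": 0, "dy": -3.0, "dz": 0, "wx": 0, "wy": -4, "wz": 0}
    - {"dx": 0, "dy": -3.0, "dz": 0, "wx": 0, "wy": -4, "wz": 0}

```text
t: 13.13
position: [0.4092, 0.0279, 0.3036]
orientation: [0.977, 0.005, 0.212, -0.002]
wrist_force: [0.1, -0.7, -0.1]
finger_gap: 0.54
```

>>> servo_tool:
  series:
    - {"dx": 0, "dy": -1.0, "dz": 0, "wx": 0, "wy": -5, "wz": 0}
    - {"dx": 0, "dy": -1.0, "dz": 0, "wx": 0, "wy": -5, "wz": 0}
    - {"dx": 0, "dy": 0, "dz": 0, "wx": 0, "wy": 0, "wz": 0}

```text
t: 13.38
position: [0.4097, 0.0564, 0.2999]
orientation: [0.993, 0.01, 0.119, -0.002]
wrist_force: [0.8, 0.4, -0.9]
finger_gap: 0.538
```

Run:
```python
from knob import *
c=get_calibration("wrist"); p,d=capture("wrist")
q=p.astype(int); m=(q[...,0]>140)&(q[...,1]>100)&(q[...,2]<90)
v,u=np.where(m); dd=d[v,u]; x=u-c['cx'];y=v-c['cy'];h=np.hypot(x,y);r=h/c['fx']
P=np.c_[np.sin(r)*x/h,np.sin(r)*y/h,np.cos(r)]; P=P/P[:,2:]*dd[:,None]; W=(P-c['t'])@c['R']
k=(W[:,0]>.45)&(W[:,0]<.8)&(abs(W[:,1]-.08)<.1)&(W[:,2]>-.02)&(W[:,2]<.2)
print(k.sum(),np.percentile(W[k],[1,50,99],axis=0).round(3)); print(status.get_obs()['position'])
a,b=v[k],u[k]; y0,y1,x0,x1=max(a.min()-40,0),a.max()+40,max(b.min()-60,0),b.max()+60
f=int(min(600/(y1-y0),800/(x1-x0))); cv2.imwrite("pics/wrist17.png",cv2.resize(p[y0:y1,x0:x1,::-1],None,fx=f,fy=f,interpolation=cv2.INTER_CUBIC))
```

```text
930 [[0.488 0.053 0.016]
 [0.53  0.069 0.02 ]
 [0.648 0.125 0.112]]
[0.40923156 0.05567659 0.29925508]
```

View pics/wrist17.png

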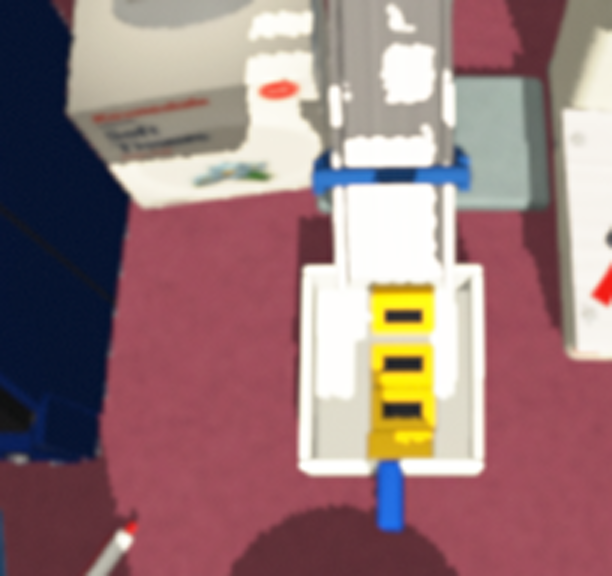

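The chute is empty. Three dark labels are visible, at rows 315, 362 and 410, plus a fourth piece at row 440. I'll profile the heights to confirm the fourth, and check that nothing moves between frames.

>>> servo_tool:
  series:
    - {"dx": -0.5, "dy": -1.0, "dz": 1.5, "wx": 0, "wy": -3, "wz": 0}
    - {"dx": -1.5, "dy": -0.5, "dz": 2, "wx": 0, "wy": -3, "wz": 0}
    - {"dx": -1.5, "dy": 0, "dz": 0, "wx": 0, "wy": -3, "wz": 0}
    - {"dx": -1.5, "dy": 0, "dz": 0, "wx": 0, "wy": 0, "wz": 0}
    - {"dx": 0, "dy": 0, "dz": 0, "wx": 0, "wy": 0, "wz": 0}

```text
t: 13.85
position: [0.3642, 0.0704, 0.2492]
orientation: [0.999, 0.013, 0.04, -0.003]
wrist_force: [0.3, -1.1, 1.1]
finger_gap: 0.542
```

Run:
```python
from knob import *
c=get_calibration("wrist"); p,d=capture("wrist")
q=p.astype(int)
v,u=np.mgrid[0:384,0:512]; x=u-c['cx'];y=v-c['cy'];h=np.hypot(x,y)+1e-6;r=h/c['fx']
P=np.stack([np.sin(r)*x/h,np.sin(r)*y/h,np.cos(r)],-1); P=P/P[...,2:]*d[...,None]; W=(P-c['t'])@c['R']
k=(q[...,0]>120)&(q[...,0]-q[...,2]>60)&(q[...,1]>80)&(W[...,0]>.46)&(W[...,0]<.6)&(abs(W[...,1]-.072)<.05)
K=W[k]
for x0 in np.arange(.478,.58,.004):
    s=K[abs(K[:,0]-x0)<.002]
    if len(s): print(x0.round(3),len(s),"z",np.median(s[:,2]).round(4),s[:,2].max().round(3),"y",np.percentile(s[:,1],[3,97]).round(3))
a,b=np.where(k); y0,y1,x0,x1=max(a.min()-20,0),a.max()+25,max(b.min()-40,0),b.max()+40
f=int(min(600/(y1-y0),800/(x1-x0))); cv2.imwrite("pics/wrist18.png",cv2.resize(p[y0:y1,x0:x1,::-1],None,fx=f,fy=f,interpolation=cv2.INTER_CUBIC))
```

```text
0.478 113 z -0.002 0.0 y [0.028 0.117]
0.482 25 z -0.0019 0.064 y [0.023 0.121]
0.486 8 z 0.0263 0.027 y [0.035 0.114]
0.49 65 z 0.0265 0.028 y [0.053 0.085]
0.494 78 z 0.0262 0.028 y [0.052 0.084]
0.498 71 z 0.0263 0.028 y [0.052 0.084]
0.502 48 z 0.0256 0.028 y [0.053 0.083]
0.506 71 z 0.0183 0.02 y [0.052 0.084]
0.51 51 z 0.0182 0.02 y [0.05  0.084]
0.514 33 z 0.0181 0.019 y [0.051 0.084]
0.518 55 z 0.0186 0.021 y [0.051 0.084]
0.522 76 z 0.0183 0.02 y [0.052 0.084]
0.526 69 z 0.0178 0.021 y [0.053 0.083]
0.53 68 z 0.0184 0.02 y [0.052 0.085]
0.534 47 z 0.0181 0.02 y [0.052 0.084]
0.538 30 z 0.0182 0.02 y [0.052 0.085]
0.542 55 z 0.0182 0.02 y [0.053 0.085]
0.546 67 z 0.0185 0.02 y [0.053 0.084]
0.55 35 z 0.0171 0.02 y [0.055 0.083]
0.554 23 z 0.0143 0.017 y [0.056 0.084]
0.558 88 z 0.0174 0.022 y [0.053 0.084]
0.562 55 z 0.0209 0.025 y [0.053 0.085]
0.566 65 z 0.0252 0.028 y [0.053 0.084]
0.57 84 z 0.0281 0.031 y [0.053 0.084]
0.574 51 z 0.0284 0.03 y [0.053 0.085]
0.578 35 z 0.0234 0.027 y [0.053 0.086]
```

View pics/wrist18.png

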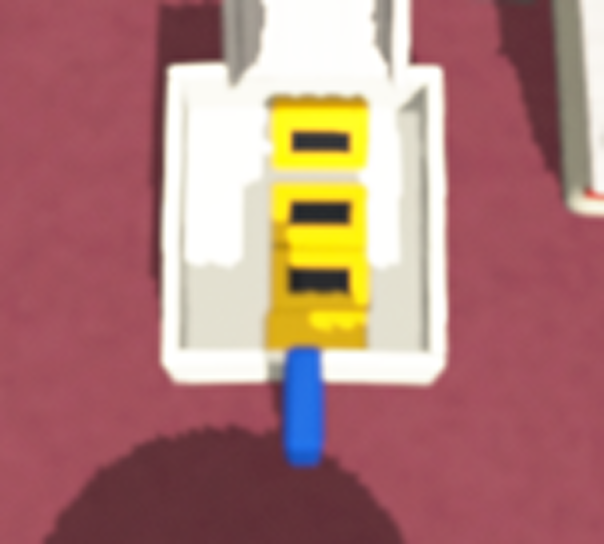

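All four cartridges are in the dish and at rest:
- One stands on edge at the grip wall, with its top at about 27 mm (4 + 24 expected).
- Two lie flat.
- One leans against the far wall.

All of them lie between x = 0.486 and 0.580, inside the dish. I'll do a final bystander and lever comparison, then hand in.

Run:
```python
from h import *
from station import capture,order
a=np.load("scene0c.npy").astype(int); b=np.load("top0c.npy").astype(int)
p,_=capture("top"); dif=np.abs(p.astype(int)-b).sum(-1)
for n,(u0,u1,v0,v1) in dict(saline=(336,362,146,172),stain=(364,390,160,184),box=(165,205,203,233),timer=(133,163,207,226),pen=(200,226,207,238)).items():
    A=b[v0:v1,u0:u1].astype(np.float32).mean(-1);B=p[v0:v1,u0:u1].astype(np.float32).mean(-1)
    print(n,cv2.phaseCorrelate(A,B))
cv2.imwrite("pics/top19.png",cv2.resize(p[120:245,125:395,::-1],None,fx=2.9,fy=2.9))
```

```text
saline ((0.785199174730403, 0.516244001301942), 0.7713986846154609)
stain ((0.6310682520027395, 0.3744386055390372), 1.0748423911907055)
box ((0.12954512516826355, -0.1341415040136038), 0.8181071243683498)
timer ((-0.11327966435225356, 0.009253095863149596), 0.9061072119077047)
pen ((0.6170009903343168, -0.26574296426871413), 0.9005845167018749)
```

View pics/top19.png

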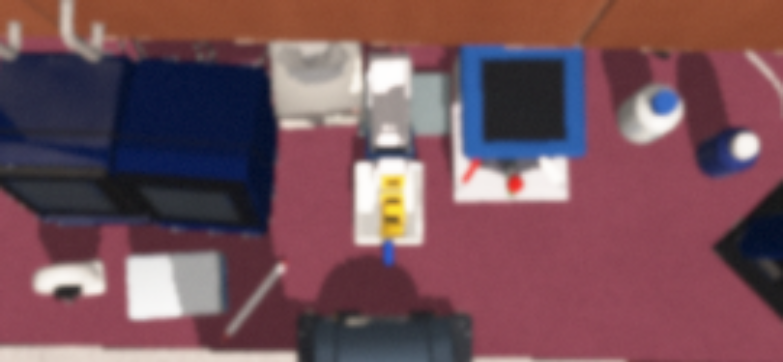

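Everything is in place, and the bystanders have not moved (shifts under 1 pixel, explained by changed lighting and shadows). The gripper is clear.

```bash
python3 -c "
from station import order; print(order.hand_in())"
```

```text
the job is handed in; nothing more can be done
None
```

I stood the dish under the chute and released it, then moved the lever with the knob held loosely between the fingers until it settled in the green notch. I backed the arm off and handed the job in at about 14 s. No verdict was reported.

My last checks showed:
- **Dish:** it stands about 40 mm in from the lip and on the chute's line, yaw about 1.3°. It had not moved when I checked after the lever throw.
- **Lever:** the angle worked out from the knob's travel is 0.598 rad, and the knob sits over the green stripe.
- **Cartridges:** the chute is empty and all four are in the dish. Two lie flat, one stands on edge at the grip wall and one leans on the far wall. I judged them at rest from the last pictures and did not measure their speed.
- **Bystanders:** they shifted by less than 1 pixel (about 3 mm) in the top view, within what changed shadows explain. Nothing is touching the robot.

Two differences came up. The wrist and top cameras disagreed by 2–3 mm on the dish grip. The first push at 5 N let a finger yield slightly as the knob left its notch, so I raised the grip force to 25 N. No check failed.

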